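# Hang the screwdriver on the sprung hook between its neighbours

### The job

Take the screwdriver out of the wooden block on the turntable organiser and hang it upright on the empty middle hook of the little rack, between the two tools already hanging there: press it gently back against the hook's sprung plate, let it down fully so its collar sits behind the hook's upturned tips, and let go. Never push hard on the rack, do not knock the two neighbouring tools, and leave the other things on the desk and turntable standing where they are.

Things in the scene. Friction and masses are not known exactly. Their poses are not given: they have to be found in the camera images.
- screwdriver: Screwdriver, 70 to 120 g, upright in its block. Square wooden handle 18 x 18 mm (flats face body x and y) from 5 to 80 mm above the origin; steel collar disc 24 mm across, 0 to 5 mm; round shank 8 mm across down to 70 mm below. Origin: centre of the collar's underside, z up. The collar rests on the block, the shank stands in a 14 mm bore: lift it straight up by over 72 mm.
- turntable: Bamboo turntable, disc 260 mm across, top 24 mm above the desk; turns stiffly (0.15 N m) about its upright axis. Origin: disc centre at desk level. The screwdriver's block, 44 x 44 mm, stands 70 mm along +x from the origin, top at 98 mm. Two low rails 16 mm high run along y at x = -12 and 24 mm. Apart from the screwdriver nothing on it reaches above 105 mm over the desk.
- rack: Fixed bamboo rack: base 130 (x) x 190 (y) x 15 mm, upright board 170 mm wide, 132 mm high, its face at x = +20 mm; three steel fork hooks pointing to -x (to the robot), 40 mm apart along y, prong tops 130 mm above the desk; the middle one is empty. Origin: underside centre of the base, z up.
- hook_mid (a point): Nominal seat of the middle hook, at (-35, 0, 130) mm in the rack frame, rack axes: where the screwdriver's origin ends if the hook is set to mid length. The hook is telescopic: the real seat, lips and plate lie together anywhere from 12 mm nearer (-x) to 12 mm farther (+x), not measured, clamped. Two prongs 8 mm wide, tops at z = 0, 11 mm slot along x, splayed guides out to 28 mm before the seat.
- hook_lips (a point): Nominal: middle of the two upturned lips (one per prong), at the top of their inner face: 10.7 mm before (-x of) and 5 mm above hook_mid. The lips are 4 mm thick along x. The collar must pass in above them, its underside 6 to 12 mm above hook_mid, then go straight down behind them. Let down too early it lies on the lips, 5 mm too high. Shifts with the hook's unmeasured length.
- hook_plate (a point): Nominal: face of the sprung upright plate behind the slot, 18 mm wide, 0.5 to 18.5 mm above hook_mid; the collar's edge touches it 2 mm before the seat and pushes it back (+x): 2 N at first, 1.2 N more per mm, hard stop after 5.5 mm (8.6 N). To clear the lips push it back 3.5 mm or more (over 6 N); it then holds the collar against the lips. Nothing behind the hook rises over 20 mm above hook_mid.
- awl: Neighbour hanging on an outer hook (either side): round handle up to 26 mm across, top 60 mm above its collar, shank 65 mm below. Origin: centre of the collar's underside, 40 mm along the rack's y from the middle hook. Not to be knocked.
- file: Neighbour on the other outer hook: round handle 24 mm across, top 50 mm above its collar's underside, blade 71 mm below. Origin: centre of the collar's underside. Between the two neighbours' handles there is 55 mm for the screwdriver and fingers: fingers closing along the rack's x fit, along its y they do not.
- vase: Small blue vase, loose on the turntable, 50 mm across, 78 mm high. Origin: underside centre. Fragile bystander.
- cup: Empty white ceramic cup, 76 mm across, 85 mm high, loose on the desk nearer the robot. Origin: underside centre. Bystander.
- sharpener: Plastic pencil sharpener, 26 x 18 x 14 mm, loose on the turntable. Origin: underside centre. Bystander.
- pencil: Steel mechanical pencil, 127 mm long, 8 mm thick, lying along y between the rails on the turntable. Origin: underside centre. Bystander.
- highlighter: White highlighter, 100 x 18 x 14 mm, lying on the desk. Origin: underside centre. Bystander.
Not all that is in view belongs to the job. Leave any purple look-alike of the file alone.

How it is judged:
By the outcome, as a careful person would: the job done as asked, in the order asked, and still so for the second after the job is handed in, with the robot touching nothing.
It also fails if it takes over 48 s, if anything falls off the work surface, if the arm or the gripper's body presses on something with over 40 N, if the wrist force passes 120 N, or if a joint passes its speed limit or range.

### The arm

A 6-joint arm with a two-finger parallel gripper is mounted at the origin on the work surface. World frame = base frame: x ahead of the robot, y to its left, z up, the work surface at z = 0. Lengths are in m, angles in rad, forces in N, time in s.
With the tool pointing down it reaches from about 0.225 to 0.725 m from the base axis. Payload 3.1 kg.
Tool frame: the origin (TCP) lies at the very end of the fingers, on their centre line; the grasp point (between the pads) lies 19 mm behind it (arm.grip_depth is the distance from the TCP to the grasp point, in m); x points along the fingers, y is the direction in which the jaws open and shut, and the axes are right-handed (so a half turn about x gives the same grasp; the last joint's range is limited). The gripper opens to 85 mm and grips with 20 to 120 N. Pads are 22 mm wide; open, the fingers measure 114 mm over their backs; the gripper's body (76 mm by 85 mm) begins 54 mm behind the grasp point. The pads swing forward as they close: fully open they stand 13 mm farther back than shut.
Start: joints at [-1.402, 0.048, 0.099, 1.622, 0, 1.443], TCP at [0.154, -0.502, 0.197] pointing down, gripper open.
Joint ranges: [-2.91, 2.91], [-0.99, 1.94], [-1.21, 1.42], [-2.12, 2.29], [-1.49, 1.47], [-3.14, 3.14]. Speed limits (rad/s): [2.79, 2.79, 3.14, 3.14, 3.14, 3.14].

### API

Orientations are given as a unit quaternion [w, x, y, z].
In Python, from rig import arm gives the robot as it stands.
- The arm moves only by the tool apply_moves, never from a script. Its argument "targets" is text: rows parted by semicolons, each of 6 numbers parted by spaces: the shift along the tool's x, y, z each as a share of 0.03 m, from -1 to 1, then the turn, a rotation vector about the tool's x, y, z each as a share of 5 degrees, from -1 to 1. A call has 1 to 12 rows; each row shifts and turns the pose as measured when the row begins, along the tool's axes as they then stand; what a row does not reach is not made up. A row lasts 1/10 s, in which the tool goes at most 50 mm and 8.59 degrees, less where a joint would pass 70% of its speed; a pose out of reach is approached as far as the arm can. A call with a number of a shift or a turn outside -1 to 1 is refused whole. A call with a gripper value outside its range is refused whole. "gripper" is the closure, from 0 (fully open) to 1 (shut), set as the call begins (left out, the last holds). The fingers move at their own pace and stop on an object; "grip_force" is the grip in N (left out, the last holds). Time passes only in rows, so rows that do not move let the fingers close. It gives the time, the measured TCP pose, the force and the opening at its end, in the units of the state.
- arm.sense(): the state, without advancing time (a new reading comes with each control period).
- arm.read_camera(name): name is "scene" or "top" or "wrist"; returns (picture, depth): 480x640x3 uint8, red, green, blue; 480x640 float32, m along the optical axis (not along the pixel's ray), 0 where there is no reading.
- arm.calibration(name): a dict with "fx", "fy", "cx", "cy" (pixels), "rvec" (rotation vector, rad) and "tvec" (3), from world to camera coordinates, as OpenCV has them. Camera axes: x right, y down, z forward; pixel columns grow to the right and rows downward; lengths in m; the calibration is good to about 2 mm. A picture is of the moment at which its call begins: read the wrist's pose just before it. calibration takes no time and is no camera call; for the wrist camera it gives the pose at the moment of the call.
- arm.finish_job(): hands the job in, once; it reports no verdict.
The state is a dict: "time_s": time; "q": joint angles; "dq": joint speeds; "tau": joint torques, N m; "eef_pos": TCP position; "ee_rot": TCP orientation; "ft_force": force on the tool from outside, world axes, zero at the start; "torque": the same for the moment, N m; "finger_gap": finger opening in m.
Only numpy, scipy, OpenCV 4.12 (cv2) and the standard library are available. Lean on these libraries where they do the work, as an engineer would, in place of code of your own. Each camera call takes 0.05 s, during which the arm holds its last target.

## Working session

There is one attempt and no reset: what is moved stays moved. The work goes in short steps, Python scripts to look and compute and a tool call to move; the robot and the scene stay as the last step left them, time stands still between calls to the robot, and variables do not carry over. Pictures are saved under pics/ and viewed, and the job is handed in when it is done.

Besides the shell and the picture viewer there is one more tool, called after "Call:" as name(argument=value, ...) on one line, values as JSON. apply_moves: Moves the arm, as the interface text tells. Its arguments: {"type":"object","properties":{"targets":{"type":"string"},"gripper":{"type":"number"},"grip_force":{"type":"number"}},"required":["targets"]}

```bash
ls; mkdir -p pics; python3 - <<'E'
from rig import arm
import cv2,numpy as np
s=arm.sense();print(s)
for n in("scene","top"):
    p,d=arm.read_camera(n);cv2.imwrite(f"pics/{n}0.png",p[:,:,::-1]);np.save(f"pics/{n}0d.npy",d);np.save(f"pics/{n}0.npy",p)
    print(n,arm.calibration(n))
E
```

```text
pics
{'time_s': 0.0, 'q': array([-1.40178458e+00,  4.87623654e-02,  9.75857215e-02,  1.62198326e+00,
        4.37363715e-05,  1.44298649e+00]), 'dq': array([-0.00120743,  0.00051088,  0.00210789,  0.0009274 , -0.00056617,
        0.0015345 ]), 'tau': array([-4.00668041e-04, -3.38774443e+01,  3.20018506e+01,  2.00332253e-02,
       -1.47135702e-04,  4.38727710e-06]), 'eef_pos': array([ 0.15343479, -0.50136241,  0.19610513]), 'ee_rot': array([-0.10372158, -0.69933154, -0.10539316,  0.69933505]), 'ft_force': array([ 0.05545539, -0.57932552,  0.6163367 ]), 'torque': array([ 0.02285361,  0.01446453, -0.00266374]), 'finger_gap': 0.08529465023700496}
scene {'fx': 455.7550848554341, 'fy': 455.7550848554341, 'cx': 323.217992968443, 'cy': 238.2975676920939, 'rvec': array([ 2.45658402,  0.65759632, -0.18571984]), 'tvec': array([-0.45078884, -0.16939147,  0.93257318])}
top {'fx': 596.4156618480431, 'fy': 596.4156618480431, 'cx': 310.8757849613355, 'cy': 247.9568925067906, 'rvec': array([ 2.1594886 , -2.17658686,  0.12394567]), 'tvec': array([0.00681262, 0.54056467, 1.0982461 ])}
```

View pics/scene0.png

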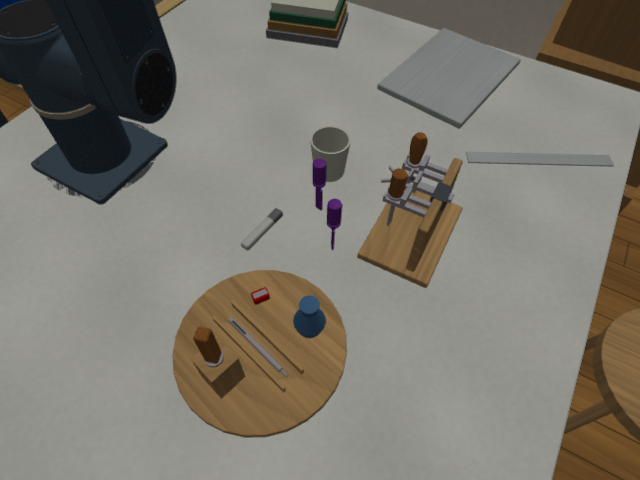

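View pics/top0.png

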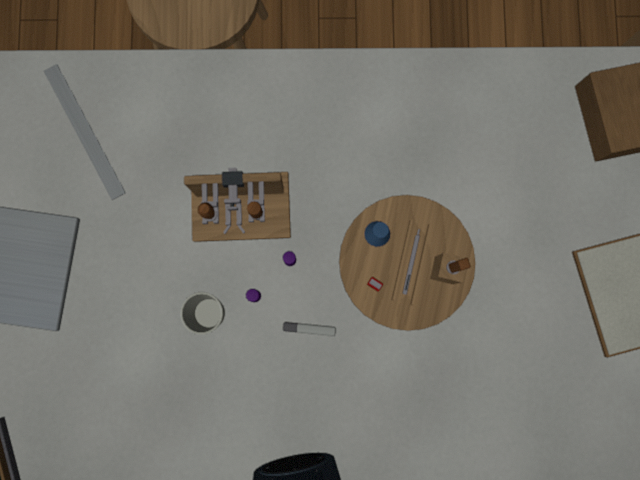

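Scene view: the screwdriver (brown square handle with a steel collar) is at scene (208,345) and top (459,265), standing in the block. The other brown handles at top (206,210) and (255,209) hang on the rack. The purple ones at top (289,258) and (253,295) are look-alikes. I'll confirm this with enlarged crops.

```bash
cat > h.py <<'E'
import cv2,numpy as np
from rig import arm
def cal(n):
    c=arm.calibration(n);R=cv2.Rodrigues(np.array(c["rvec"]))[0];t=np.array(c["tvec"]);return c,R,t
def ray(n,u,v,c=None):
    c,R,t=c or cal(n);d=R.T@np.array([(u-c["cx"])/c["fx"],(v-c["cy"])/c["fy"],1]);return -R.T@t,d
def onz(n,u,v,z,c=None):
    o,d=ray(n,u,v,c);return o+d*(z-o[2])/d[2]
def proj(n,P,c=None):
    c,R,t=c or cal(n);p=R@np.array(P)+t;return c["fx"]*p[0]/p[2]+c["cx"],c["fy"]*p[1]/p[2]+c["cy"]
def tri(n1,p1,n2,p2):
    o1,d1=ray(n1,*p1);o2,d2=ray(n2,*p2)
    A=np.stack([d1,-d2],1);s=np.linalg.lstsq(A,o2-o1,rcond=None)[0]
    a,b=o1+s[0]*d1,o2+s[1]*d2;return (a+b)/2,np.linalg.norm(a-b)
def pc(n,d,c=None):
    c,R,t=c or cal(n);v,u=np.mgrid[:480,:640];X=np.stack([(u-c["cx"])/c["fx"]*d,(v-c["cy"])/c["fy"]*d,d],-1);return (X-t)@R
E
python3 - <<'E'
from h import *
t=cv2.imread("pics/top0.png");s=cv2.imread("pics/scene0.png")
a=cv2.resize(t[225:305,420:500],(400,400),interpolation=3)
b=cv2.resize(s[310:400,170:260],(400,400),interpolation=3)
cv2.imwrite("pics/c1.png",np.hstack([a,b]))
a=cv2.resize(t[155:255,175:305],(780,600),interpolation=3);cv2.imwrite("pics/c2.png",a)
for n in("top","scene"):
    d=np.load(f"pics/{n}0d.npy");P=pc(n,d)
    for uv in ([(459,265),(408,262),(232,178),(206,210),(255,209),(280,230)] if n=="top" else [(203,333),(260,345)]):print(n,uv,P[uv[1],uv[0]].round(4))
E
```

```text
top (459, 265) [ 0.4945 -0.2391  0.177 ]
top (408, 262) [ 0.5131 -0.1817  0.0227]
top (232, 178) [0.6521 0.1389 0.135 ]
top (206, 210) [0.5865 0.1738 0.1907]
top (255, 209) [0.5896 0.095  0.1793]
top (280, 230) [0.5773 0.0615 0.0152]
scene (203, 333) [ 0.4969 -0.2473  0.1786]
scene (260, 345) [ 0.5168 -0.1854  0.0324]
```

View pics/c1.png

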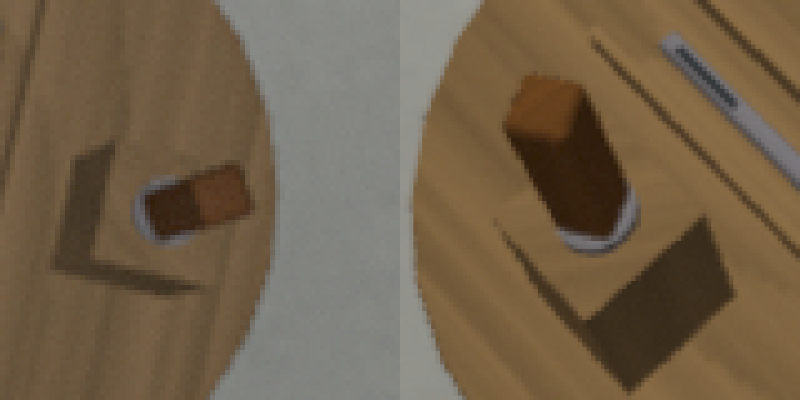

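View pics/c2.png

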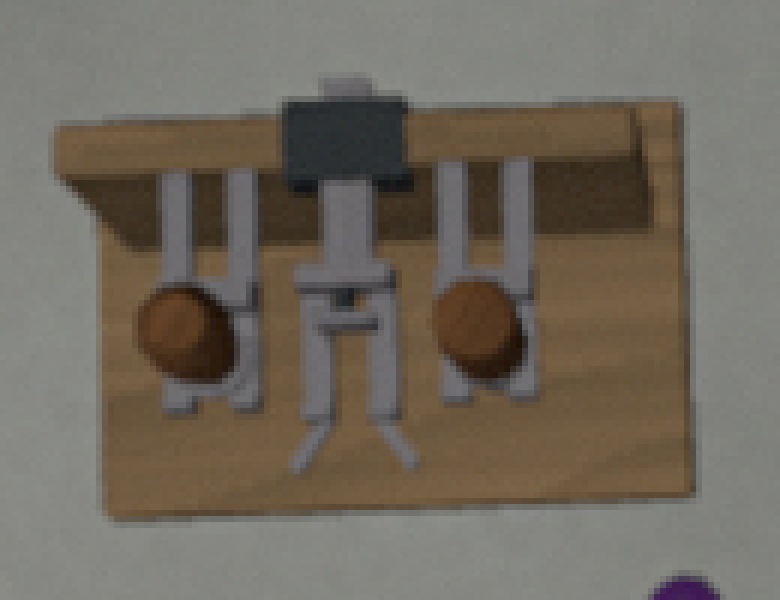

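The crops confirm it. The square-handled tool with the light collar, in the block at the turntable edge, is the screwdriver. The round handles are the awl and the file, with the empty fork between them: lips near top (233,224), plate near (233,208). Now measuring.

```bash
python3 - <<'E'
from h import *
from scipy.spatial.transform import Rotation as Ro
s=arm.sense();q=s["ee_rot"];print(Ro.from_quat([q[1],q[2],q[3],q[0]]).as_matrix().round(3))
# screwdriver top
d=np.load("pics/top0d.npy");P=pc("top",d)
ok=(P[...,2]>.168)&(P[...,2]<.19);ok[:, :430]=0;ok[:230]=0;ok[300:]=0;ok[:,490:]=0
v,u=np.where(ok);print("n",len(u),"z",np.median(P[ok][:,2]),"mean",P[ok].mean(0).round(4))
XY=np.array([onz("top",a,b,.178)[:2] for a,b in zip(u,v)]).astype(np.float32);print("rect top",cv2.minAreaRect(XY))
d2=np.load("pics/scene0d.npy");P2=pc("scene",d2)
ok=(P2[...,2]>.172)&(P2[...,2]<.19);ok[:, :180]=0;ok[:310]=0;ok[400:]=0;ok[:,240:]=0
v,u=np.where(ok);XY=np.array([onz("scene",a,b,.178)[:2] for a,b in zip(u,v)]).astype(np.float32);print("scene",len(u),cv2.minAreaRect(XY),XY.mean(0))
# handle top corners manual
c=np.array([(192,183),(240,165),(252,212),(202,222)])/5-.4+[420,225]
W=np.array([onz("top",*p,.178) for p in c]);print(W.round(4),W.mean(0));e=(W[1]-W[0])+(W[2]-W[3]);print("ang edge",np.degrees(np.arctan2(e[1],e[0])))
# block top from scene crop corner? disc centre, purple
hsv=cv2.cvtColor(cv2.imread("pics/top0.png"),cv2.COLOR_BGR2HSV)
m=cv2.inRange(hsv,(125,80,30),(160,255,255));n,l,st,ce=cv2.connectedComponentsWithStats(m)
for i in range(1,n):
    if st[i,4]>20: print("purple",ce[i],np.median(P[l==i],0).round(3))
# rack
f=lambda x,y,z:onz("top",175+x/6-.4,155+y/6-.4,z)
A=f(105,518,.015);B=f(692,493,.015);C=f(680,100,.015)
print("base",A.round(4),B.round(4),C.round(4),"yaw from front",np.degrees(np.arctan2(*( (A-B)[[1,0]])))-90,"side",np.degrees(np.arctan2((C-B)[1],(C-B)[0])),np.linalg.norm(A-B),np.linalg.norm(C-B))
print("lip outer L",f(317,422,.135),"R",f(384,420,.135)); print("plate ends",f(318,322,.1485),f(378,322,.1485)); print("lip inner?",f(317,405,.135))
for nm,(x,y) in dict(L=(316,415),R=(384,413),pl=(348,322),hL=(180,320),hR=(477,310)).items():
    uu,vv=int(175+x/6-.4+.5),int(155+y/6-.4+.5);print(nm,P[vv,uu].round(4))
E
```

```text
[[-0.     0.292 -0.956]
 [ 0.002 -0.956 -0.292]
 [-1.    -0.002 -0.   ]]
n 125 z 0.17771660683392246 mean [ 0.4974 -0.2457  0.1774]
rect top ((0.49715596437454224, -0.24544934928417206), (0.017512161284685135, 0.019368546083569527), 17.882020950317383)
scene 243 ((0.49783051013946533, -0.24922698736190796), (0.018859196454286575, 0.01886138878762722), 18.274518966674805) [ 0.49775428 -0.2493055 ]
[[ 0.5007 -0.2374  0.178 ]
 [ 0.5065 -0.2534  0.178 ]
 [ 0.4911 -0.2567  0.178 ]
 [ 0.4879 -0.2402  0.178 ]] [ 0.49654997 -0.24693259  0.178     ]
ang edge -74.58677906190611
purple [289.09027778 258.20833333] [0.513 0.041 0.12 ]
purple [252.78911565 295.12244898] [0.45  0.103 0.12 ]
base [0.5574 0.2299 0.015 ] [0.5641 0.0425 0.015 ] [0.6923 0.0458 0.015 ] yaw from front 2.028429903504275 side 1.4853480576820783 0.187520838706154 0.1282855113484503
lip outer L [0.56997071 0.14625688 0.135     ] R [0.5704074  0.12708033 0.135     ]
plate ends [0.59659298 0.14435228 0.1485    ] [0.59646943 0.1273531  0.1485    ]
lip inner? [0.57489284 0.1462914  0.135     ]
L [0.5724 0.1477 0.1297]
R [0.5733 0.1265 0.1343]
pl [0.5977 0.1357 0.1447]
hL [0.5899 0.1755 0.1903]
hR [0.5945 0.0966 0.1799]
```

```bash
cat >> h.py <<'E'
from scipy.spatial.transform import Rotation as Ro
def pose():
    s=arm.sense();q=s["ee_rot"];return s["eef_pos"],Ro.from_quat([q[1],q[2],q[3],q[0]]).as_matrix(),s
def yaw(R): return np.degrees(np.arctan2(R[1,1],R[0,1]))
def plan(T,yawT,step=.03,maxdeg=5,n=None):
    p,R,s=pose();T=np.array(T,float)
    # desired: tool x down, jaw yawT
    c,sn=np.cos(np.radians(yawT)),np.sin(np.radians(yawT))
    RT=np.array([[0,c,sn],[0,sn,-c],[-1,0,0.]])
    rv=Ro.from_matrix(R.T@RT).as_rotvec(degrees=True)
    N=n or int(np.ceil(max(np.linalg.norm(T-p)/step,np.abs(rv).max()/maxdeg)-.02))
    N=max(N,1)
    out=[];Rc=R.copy();dp=(T-p)/N
    for i in range(N):
        a=Rc.T@dp/.03; out.append(" ".join(f"{x:.2f}" for x in np.r_[a,rv/N/5]));Rc=Rc@Ro.from_rotvec(rv/N,degrees=True).as_matrix()
    print("pos",p.round(4),"yaw",yaw(R).round(2),"tilt",R[:,0].round(4),"F",s["ft_force"].round(2),"gap",round(s["finger_gap"],4),"t",round(s["time_s"],2));print("; ".join(out))
E
python3 - <<'E'
from h import *
print(arm.calibration("wrist"));c,R,t=cal("wrist");print("cam pos",-R.T@t, "fwd",R[2])
plan([.497,-.247,.27],18)
E
```

```text
{'fx': 355.1734267078399, 'fy': 355.1734267078399, 'cx': 324.86884001459504, 'cy': 235.96411055845766, 'rvec': array([-2.33024556,  1.72332399,  0.25413235]), 'tvec': array([-0.52341094, -0.03768063,  0.37845487])}
cam pos [ 0.22248997 -0.47995747  0.3724862 ] fwd [-0.27436256 -0.0822333  -0.95810379]
pos [ 0.1534 -0.5014  0.1962] yaw -73.0 tilt [-3.0e-04  2.1e-03 -1.0e+00] F [0.17 0.72 0.13] gap 0.0854 t 0.1
-0.13 -0.25 -0.71 -0.96 -0.00 0.00; -0.13 -0.19 -0.73 -0.96 -0.00 0.00; -0.13 -0.13 -0.74 -0.96 -0.00 0.00; -0.13 -0.07 -0.75 -0.96 -0.00 0.00; -0.13 -0.00 -0.75 -0.96 -0.00 0.00; -0.13 0.06 -0.75 -0.96 -0.00 0.00; -0.13 0.12 -0.74 -0.96 -0.00 0.00; -0.13 0.18 -0.73 -0.96 -0.00 0.00; -0.13 0.24 -0.71 -0.96 -0.00 0.00; -0.13 0.30 -0.69 -0.96 -0.00 0.00; -0.13 0.36 -0.66 -0.96 -0.00 0.00; -0.13 0.41 -0.63 -0.96 -0.00 0.00; -0.13 0.46 -0.59 -0.96 -0.00 0.00; -0.13 0.51 -0.55 -0.96 -0.00 0.00; -0.13 0.55 -0.51 -0.96 -0.00 0.00; -0.13 0.59 -0.46 -0.96 -0.00 0.00; -0.13 0.63 -0.41 -0.96 -0.00 0.00; -0.13 0.66 -0.35 -0.96 -0.00 0.00; -0.13 0.69 -0.30 -0.96 -0.00 0.00
```

Call:
apply_moves(targets="-0.5 -0.2 -0.7 -1 0 0; -0.3 -0.2 -0.7 -1 0 0; -0.2 -0.1 -0.75 -1 0 0; -0.1 -0.1 -0.75 -1 0 0; -0.1 0 -0.75 -1 0 0; -0.1 0.1 -0.75 -1 0 0; -0.1 0.1 -0.75 -1 0 0; -0.1 0.2 -0.7 -1 0 0; -0.1 0.2 -0.7 -1 0 0; -0.1 0.3 -0.7 -1 0 0; -0.1 0.35 -0.65 -1 0 0; -0.1 0.4 -0.6 -1 0 0", gripper=0)

```text
time_s: 1.3
eef_pos: [0.3667, -0.3275, 0.2469]
ee_rot: [0.444, 0.547, 0.457, -0.543]
ft_force: [-0.3, -0.5, -0.5]
finger_gap: 0.0855
```

```bash
python3 -c "
from h import *
plan([.497,-.247,.27],18)"
```

```text
pos [ 0.3667 -0.3275  0.2469] yaw -10.9 tilt [-0.0076  0.0177 -0.9998] F [-0.32 -0.54 -0.52] gap 0.0855 t 1.3
-0.13 0.62 -0.58 -0.96 -0.04 0.01; -0.13 0.67 -0.52 -0.96 -0.04 0.01; -0.13 0.71 -0.46 -0.96 -0.04 0.01; -0.13 0.75 -0.40 -0.96 -0.04 0.01; -0.13 0.78 -0.34 -0.96 -0.04 0.01; -0.13 0.81 -0.27 -0.96 -0.04 0.01
```

Call:
apply_moves(targets="-0.13 0.62 -0.58 -1 -0.04 0.01; -0.13 0.67 -0.52 -1 -0.04 0.01; -0.13 0.71 -0.46 -1 -0.04 0.01; -0.13 0.75 -0.4 -1 -0.04 0.01; -0.13 0.78 -0.34 -1 -0.04 0.01; -0.13 0.8 -0.27 -1 -0.04 0.01; 0 0 0 0 0 0")

```text
time_s: 2.0
eef_pos: [0.5002, -0.2382, 0.2664]
ee_rot: [0.579, 0.402, 0.584, -0.403]
ft_force: [-0.0, 0.0, 1.5]
finger_gap: 0.0853
```

```bash
python3 - <<'E'
from h import *
plan([.497,-.247,.27],18)
C=cal("wrist")
p,d=arm.read_camera("wrist");cv2.imwrite("pics/w1.png",p[:,:,::-1])
P=pc("wrist",d,C)
ok=(np.abs(P[...,2]-.178)<.006)&(np.abs(P[...,0]-.497)<.03)&(np.abs(P[...,1]+.247)<.03)
v,u=np.where(ok);print(len(u))
XY=np.array([onz("wrist",a,b,.178,C)[:2] for a,b in zip(u,v)]).astype(np.float32);print(cv2.minAreaRect(XY),np.median(P[ok],0),u.mean(),v.mean())
E
```

```text
pos [ 0.5002 -0.2382  0.2664] yaw 20.61 tilt [-0.0065  0.0023 -1.    ] F [-0.05  0.04  1.53] gap 0.0853 t 2.0
-0.12 -0.20 0.24 0.52 -0.05 0.06
501
((0.4953232705593109, -0.24527110159397125), (0.01721152849495411, 0.01860068365931511), 19.75815200805664) [ 0.49543166 -0.24551967  0.1771201 ] 317.00798403193613 235.72854291417167
```

View pics/w1.png

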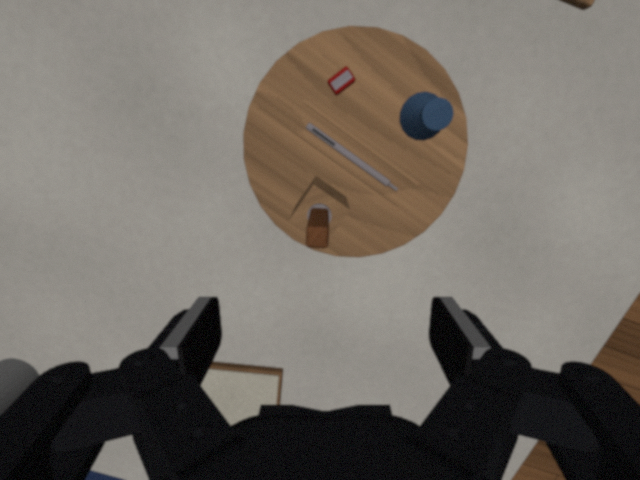

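Wrist view: the screwdriver handle is at (317,230), its collar just above it, vase at (428,115), and the fingers are to either side. Three views agree within about 3 mm, so I'm going down to grasp.

```bash
python3 -c "
from h import *
plan([.496,-.246,.134],18.8)"
```

```text
pos [ 0.499  -0.239   0.2661] yaw 20.47 tilt [-0.008  0.002 -1.   ] F [-0.49  0.41 -0.46] gap 0.0857 t 2.05
0.88 -0.03 0.04 0.07 -0.01 0.02; 0.88 -0.03 0.04 0.07 -0.01 0.02; 0.88 -0.03 0.04 0.07 -0.01 0.02; 0.88 -0.03 0.04 0.07 -0.01 0.02; 0.88 -0.03 0.04 0.07 -0.01 0.02
```

Call:
apply_moves(targets="0.3 -0.16 0.24 0.35 -0.03 0.1; 0.9 0 0 0 0 0; 0.9 0 0 0 0 0; 0.9 0 0 0 0 0; 0.8 0 0 0 0 0; 0.4 0 0 0 0 0; 0 0 0 0 0 0")

```text
time_s: 2.75
eef_pos: [0.4906, -0.2514, 0.134]
ee_rot: [0.57, 0.416, 0.573, -0.417]
ft_force: [-0.3, -0.0, 0.5]
finger_gap: 0.0853
```

```bash
python3 - <<'E'
from h import *
plan([.496,-.246,.134],18.8)
C=cal("wrist")
p,d=arm.read_camera("wrist");cv2.imwrite("pics/w2.png",p[:,:,::-1])
E
```

```text
pos [ 0.4906 -0.2514  0.134 ] yaw 17.9 tilt [-0.0042  0.0012 -1.    ] F [-0.27 -0.02  0.53] gap 0.0853 t 2.75
-0.00 0.23 -0.12 -0.18 -0.03 0.04
```

View pics/w2.png

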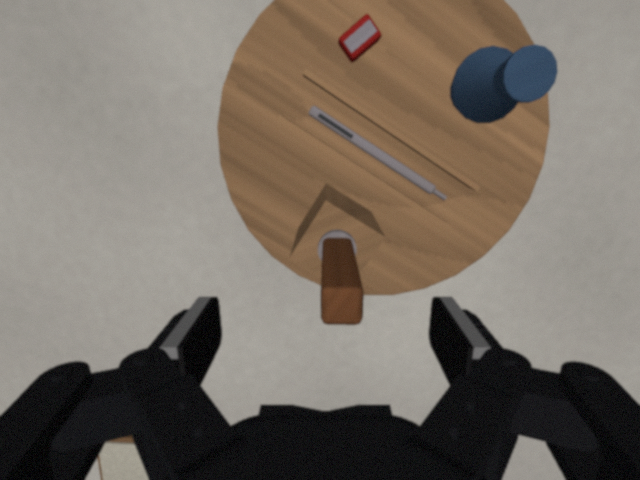

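The handle is at (342,305), about 5 mm to the right of the finger centre line at 325, and its flats are square to the jaws. I'll centre it before closing.

Call:
apply_moves(targets="0 0.23 -0.12 -0.05 -0.03 0.04; 0 0 0 0 0 0")

```text
time_s: 3.0
eef_pos: [0.4977, -0.247, 0.1376]
ee_rot: [0.574, 0.415, 0.57, -0.415]
ft_force: [0.2, 0.4, -0.9]
finger_gap: 0.085
```

```bash
python3 - <<'E'
from h import *
plan([.496,-.246,.134],18.2)
E
```

```text
pos [ 0.4977 -0.247   0.1376] yaw 18.09 tilt [ 0.0044 -0.0031 -1.    ] F [ 0.19  0.38 -0.93] gap 0.085 t 3.0
0.12 -0.04 -0.05 -0.02 0.05 -0.04
```

Call:
apply_moves(targets="0.1 -0.04 -0.05 0 0 0; 0 0 0 0 0 0; 0 0 0 0 0 0; 0 0 0 0 0 0; 0 0 0 0 0 0; 0 0 0 0 0 0; 0 0 0 0 0 0; 0 0 0 0 0 0", gripper=1, grip_force=40)

```text
time_s: 3.8
eef_pos: [0.4985, -0.247, 0.1387]
ee_rot: [0.577, 0.415, 0.568, -0.415]
ft_force: [-0.8, -0.4, 0.7]
finger_gap: 0.0164
```

```bash
python3 - <<'E'
from h import *
plan([.496,-.246,.25],18.2)
E
```

```text
pos [ 0.4985 -0.247   0.1387] yaw 18.14 tilt [ 0.0105 -0.0076 -0.9999] F [-0.8  -0.38  0.65] gap 0.0164 t 3.8
-0.93 -0.01 -0.00 -0.00 0.03 -0.02; -0.93 -0.01 -0.01 -0.00 0.03 -0.02; -0.93 -0.01 -0.01 -0.00 0.03 -0.02; -0.93 -0.02 -0.01 -0.00 0.03 -0.02
```

Call:
apply_moves(targets="-0.3 0 0 0 0 0; -0.6 0 0 0 0 0; -0.8 0 0 0 0 0; -0.8 0 0 0 0 0; -0.8 0 0 0 0 0; -0.8 0 0 0 0 0; 0 0 0 0 0 0")

```text
time_s: 4.5
eef_pos: [0.4965, -0.2454, 0.2661]
ee_rot: [0.576, 0.415, 0.569, -0.415]
ft_force: [-0.2, -1.5, -0.0]
finger_gap: 0.0161
```

```bash
python3 - <<'E'
from h import *
plan([.496,-.246,.25],18.2)
for n in("scene","top"):
    p,d=arm.read_camera(n);cv2.imwrite(f"pics/{n}1.png",p[:,:,::-1])
s=cv2.imread("pics/scene1.png");t=cv2.imread("pics/top1.png")
cv2.imwrite("pics/c3.png",np.hstack([cv2.resize(s[200:440,140:380],(400,400)),cv2.resize(t[180:340,340:500],(400,400))]))
E
```

```text
pos [ 0.4965 -0.2454  0.2661] yaw 18.14 tilt [ 0.0085 -0.0053 -1.    ] F [-0.21 -1.52 -0.04] gap 0.0161 t 4.5
0.54 -0.03 0.01 -0.01 0.09 -0.07
```

View pics/c3.png

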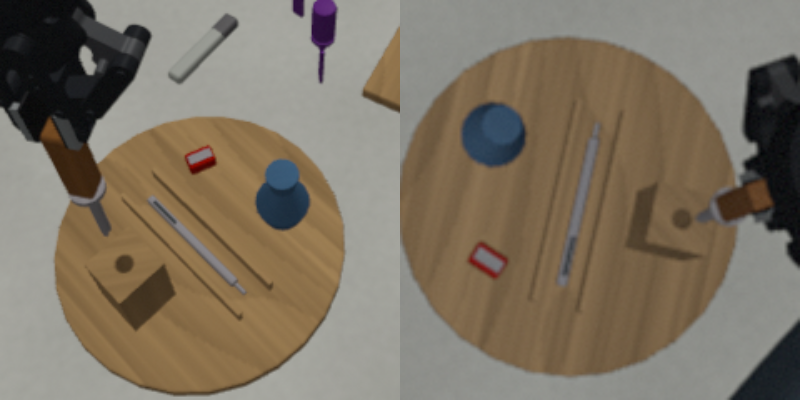

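The screwdriver is out and upright, and nothing else on the turntable has moved. Carrying it now to a spot in front of the rack.

```bash
python3 - <<'E'
from h import *
plan([.52,.134,.27],2,step=.028)
E
```

```text
pos [ 0.4955 -0.2447  0.262 ] yaw 18.13 tilt [ 0.0035 -0.0021 -1.    ] F [-0.03 -0.61 -1.6 ] gap 0.0162 t 4.6
-0.02 0.34 -0.84 0.23 0.00 -0.00; -0.02 0.32 -0.85 0.23 0.00 -0.00; -0.02 0.30 -0.85 0.23 0.00 -0.00; -0.02 0.29 -0.86 0.23 0.00 -0.00; -0.02 0.27 -0.86 0.23 0.00 -0.00; -0.02 0.25 -0.87 0.23 0.00 -0.00; -0.02 0.23 -0.87 0.23 0.00 -0.00; -0.02 0.22 -0.88 0.23 0.00 -0.00; -0.02 0.20 -0.88 0.23 0.00 -0.00; -0.02 0.18 -0.89 0.23 0.00 -0.00; -0.02 0.16 -0.89 0.23 0.00 -0.00; -0.02 0.14 -0.89 0.23 0.00 -0.00; -0.02 0.13 -0.89 0.23 0.00 -0.00; -0.02 0.11 -0.90 0.23 0.00 -0.00
```

Call:
apply_moves(targets="0 0.2 -0.4 0.2 0 0; -0.02 0.25 -0.7 0.25 0 0; -0.02 0.3 -0.8 0.25 0 0; -0.02 0.28 -0.85 0.25 0 0; -0.02 0.27 -0.85 0.25 0 0; -0.02 0.25 -0.85 0.25 0 0; -0.02 0.2 -0.85 0.25 0 0; -0.02 0.2 -0.85 0.25 0 0; -0.02 0.2 -0.85 0.25 0 0; -0.02 0.15 -0.85 0.25 0 0")

```text
time_s: 5.6
eef_pos: [0.5052, 0.0087, 0.2435]
ee_rot: [0.51, 0.473, 0.532, -0.483]
ft_force: [-0.7, -0.4, -0.5]
finger_gap: 0.0161
```

```bash
python3 - <<'E'
from h import *
plan([.52,.134,.27],2,step=.028)
E
```

```text
pos [0.5052 0.0087 0.2435] yaw 4.94 tilt [-0.0324  0.0096 -0.9994] F [-0.67 -0.43 -0.49] gap 0.0161 t 5.6
-0.17 0.16 -0.83 0.12 -0.03 0.07; -0.17 0.16 -0.83 0.12 -0.03 0.07; -0.17 0.15 -0.83 0.12 -0.03 0.07; -0.17 0.14 -0.83 0.12 -0.03 0.07; -0.18 0.13 -0.83 0.12 -0.03 0.07
```

Call:
apply_moves(targets="-0.7 0 0 0 -0.15 0.35; -0.2 0.15 -0.8 0.15 0 0; -0.1 0.15 -0.8 0.15 0 0; -0.1 0.15 -0.8 0.1 0 0; -0.1 0.1 -0.8 0.1 0 0; -0.1 0.1 -0.7 0.1 0 0; 0 0 0 0 0 0")

```text
time_s: 6.3
eef_pos: [0.5137, 0.1306, 0.2751]
ee_rot: [0.506, 0.487, 0.511, -0.495]
ft_force: [0.2, -0.5, -0.1]
finger_gap: 0.0165
```

```bash
python3 - <<'E'
from h import *
plan([.52,.134,.27],2,step=.028)
for n in("scene","top","wrist"):
    p,d=arm.read_camera(n);cv2.imwrite(f"pics/{n}2.png",p[:,:,::-1]);np.save(f"pics/{n}2d.npy",d)
s=cv2.imread("pics/scene2.png");t=cv2.imread("pics/top2.png")
cv2.imwrite("pics/c4.png",np.hstack([cv2.resize(s[100:300,290:490],(400,400)),cv2.resize(t[150:270,170:290],(400,400))]))
E
```

```text
pos [0.5137 0.1306 0.2751] yaw 1.96 tilt [-0.013  -0.0032 -0.9999] F [ 0.16 -0.51 -0.09] gap 0.0165 t 6.3
0.17 0.22 -0.11 -0.01 0.03 0.15
```

View pics/c4.png

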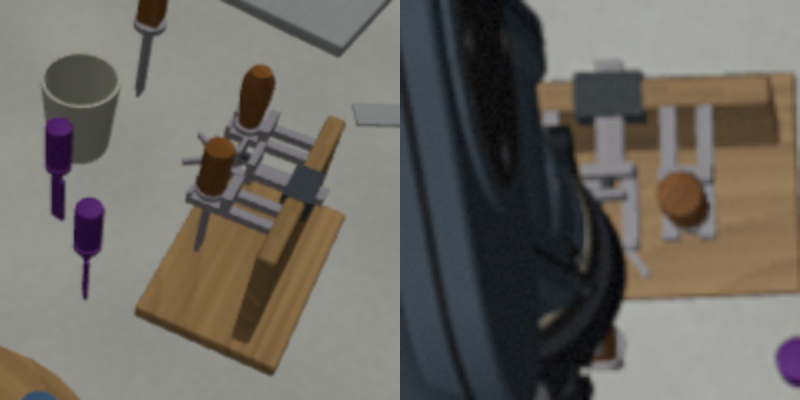

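View pics/wrist2.png

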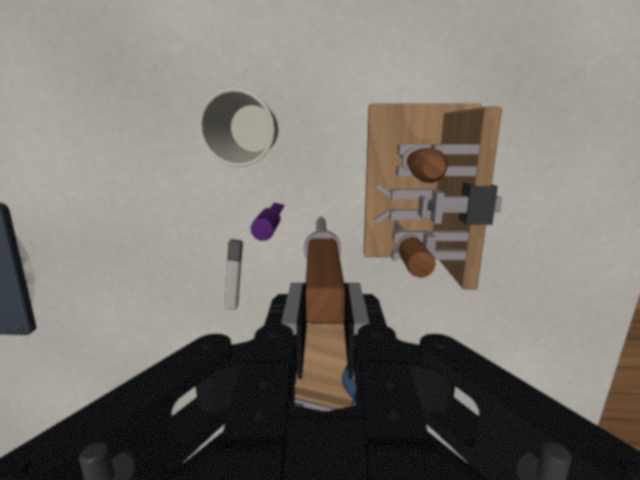

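```bash
python3 - <<'E'
from h import *
w=cv2.imread("pics/wrist2.png")
cv2.imwrite("pics/c5.png",np.hstack([cv2.resize(w[205:285,282:362],(400,400),interpolation=2),cv2.resize(w[165:245,370:450],(400,400),interpolation=2)]))
E
```

```text
(no output)
```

View pics/c5.png

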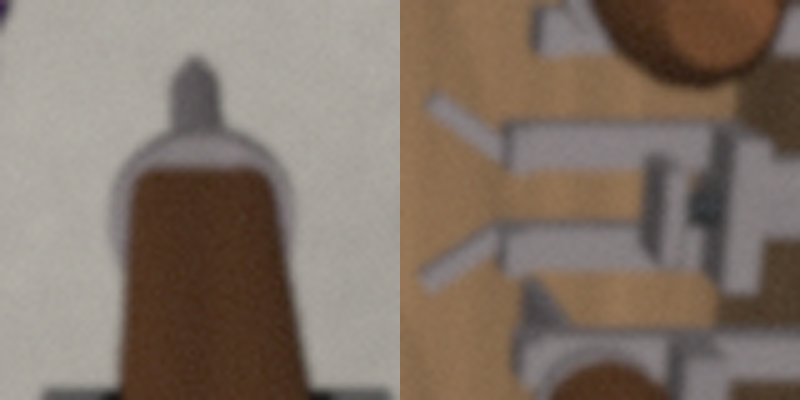

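```bash
cat >> h.py <<'E'
def collar_pred(n="wrist",h=.0407,C=None):
    p,R,s=pose();O=p+R@np.array([h,0,0]);return O,proj(n,O+[0,0,.0025],C)
E
python3 - <<'E'
from h import *
# arm hardly moved since; use current calibration
C=cal("wrist");p,R,s=pose();print(p)
O,px=collar_pred(C=C);print("pred collar",O,px, "tip pred",proj("wrist",O+R@[.07,0,0],C))
print("meas collar on plane",onz("wrist",322.4,246.3,O[2]+.0025,C), "tip meas",onz("wrist",321,205+58/5,O[2]-.07,C))
f=lambda x,y,z:onz("wrist",370+x/5-.4,165+y/5-.4,z,C).round(4)
print("prong near-end top U",f(105,145,.130),"L",f(100,247,.130))
print("mid slot far", f(240,170,.13),f(240,225,.13))
print("mid slot near", f(105,170,.13),f(105,225,.13))
print("plate top front",f(270,155,.1485),f(270,265,.1485),"bottom",f(245,155,.1305),f(245,260,.1305))
d=np.load("pics/wrist2d.npy");P=pc("wrist",d,C)
for (x,y) in [(110,147),(104,247),(150,147),(150,247),(280,210),(255,210),(340,220)]:
    print((x,y),P[int(165+y/5),int(370+x/5)].round(4))
E
```

```text
[0.51355923 0.12817429 0.27494773]
pred collar [0.51300309 0.12798695 0.23425196] (np.float64(325.958179068737), np.float64(249.8670409157911)) tip pred (np.float64(325.7224261718881), np.float64(221.61959019998088))
meas collar on plane [0.51066384 0.1303039  0.23675196] tip meas [0.50799063 0.13182593 0.16425196]
prong near-end top U [0.5701 0.1471 0.13  ] L [0.5708 0.1281 0.13  ]
mid slot far [0.595  0.1433 0.13  ] [0.5961 0.1331 0.13  ]
mid slot near [0.5704 0.1425 0.13  ] [0.5713 0.1322 0.13  ]
plate top front [0.5951 0.1495 0.1485] [0.5973 0.1302 0.1485] bottom [0.5955 0.1462 0.1305] [0.5976 0.1266 0.1305]
(110, 147) [0.5705 0.1476 0.1349]
(104, 247) [0.5706 0.1288 0.133 ]
(150, 147) [0.5786 0.147  0.1301]
(150, 247) [0.5802 0.1285 0.1304]
(280, 210) [0.5984 0.1396 0.1482]
(255, 210) [0.5951 0.1386 0.1443]
(340, 220) [0.6095 0.1378 0.1463]
```

Wrist view: the held collar is at (322,246). The hook lips are near (391,194) and (391,214), the plate near (424,207). Relative to the collar, the slot lies about 7.6 mm further in +y and about 75 mm in +x. I'll go down in front of the hook and measure again at hook height.

```bash
python3 - <<'E'
from h import *
plan([.53,.134,.182],2,step=.025)
E
```

```text
pos [0.5136 0.1282 0.2749] yaw 1.79 tilt [-0.0137 -0.0046 -0.9999] F [-0.05 -0.69 -0.57] gap 0.0161 t 6.45
0.77 0.15 -0.05 -0.01 0.01 0.04; 0.77 0.15 -0.05 -0.01 0.01 0.04; 0.77 0.14 -0.05 -0.01 0.01 0.04; 0.77 0.14 -0.04 -0.01 0.01 0.04
```

Call:
apply_moves(targets="0.5 0.15 -0.05 0 0.05 0.15; 0.7 0.15 -0.05 0 0 0; 0.7 0.15 -0.05 0 0 0; 0.6 0.1 -0.05 0 0 0; 0.4 0 0 0 0 0; 0 0 0 0 0 0; 0 0 0 0 0 0")

```text
time_s: 7.15
eef_pos: [0.5295, 0.1251, 0.1842]
ee_rot: [0.506, 0.494, 0.504, -0.496]
ft_force: [-0.5, 0.2, -0.5]
finger_gap: 0.0161
```

```bash
python3 - <<'E'
from h import *
plan([.53,.134,.182],2,step=.025)
C=cal("wrist");p,R,s=pose();np.save("pics/w3pose.npy",np.c_[R,p]);
p,d=arm.read_camera("wrist");cv2.imwrite("pics/w3.png",p[:,:,::-1]);np.save("pics/w3d.npy",d)
import pickle;pickle.dump(C,open("pics/w3c.pkl","wb"))
s,_=arm.read_camera("scene");s=s[:,:,::-1];cv2.imwrite("pics/s3.png",s)
w=p[:,:,::-1]
cv2.imwrite("pics/c6.png",np.hstack([cv2.resize(w[180:290,300:460],(582,400),interpolation=2),]))
cv2.imwrite("pics/c7.png",cv2.resize(s[110:230,330:490],(800,600),interpolation=2))
E
```

```text
pos [0.5295 0.1251 0.1842] yaw 1.18 tilt [-6.e-04 -4.e-03 -1.e+00] F [-0.5   0.23 -0.52] gap 0.0161 t 7.15
0.07 0.02 -0.30 -0.16 0.05 0.01
```

View pics/w3.png

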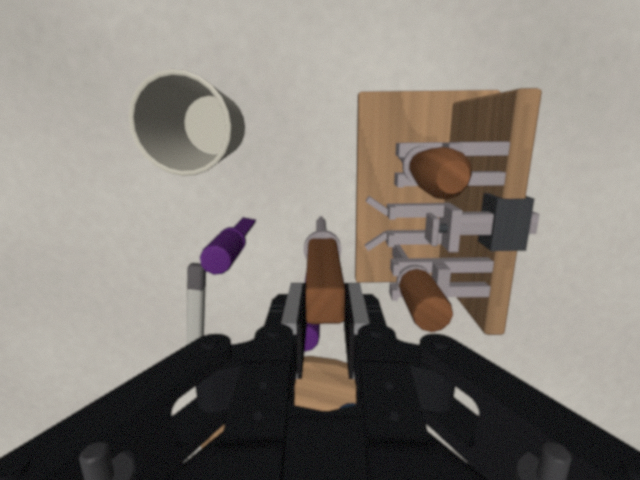

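View pics/c7.png

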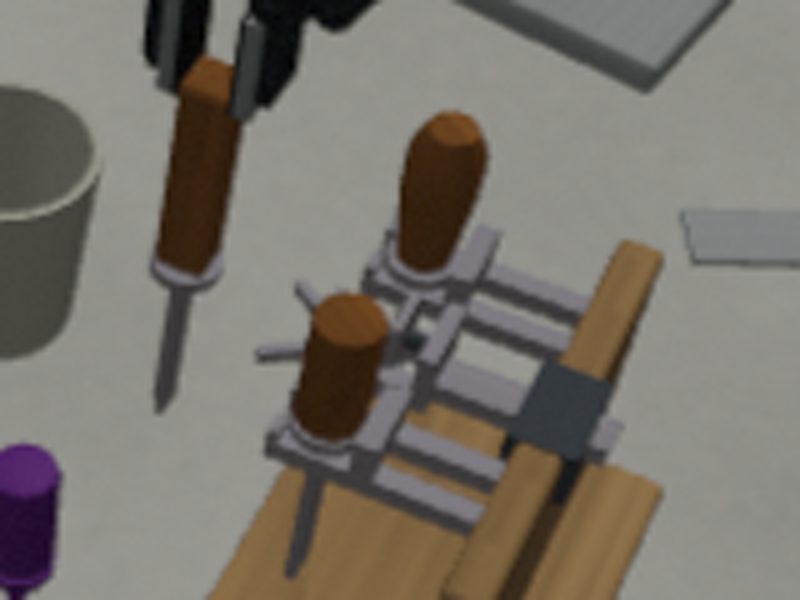

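```bash
python3 - <<'E'
from h import *
import pickle
C=pickle.load(open("pics/w3c.pkl","rb"));T=np.load("pics/w3pose.npy");R=T[:,:3];p=T[:,3]
d=np.load("pics/w3d.npy");P=pc("wrist",d,C)
for uv in [(322,240),(307,245),(337,245),(324,237),(325,310),(325,320),(297,300),(353,300),(324,280),(321,222),(300,285),(350,285)]:
    print("w",uv,P[uv[1],uv[0]].round(4), "tool",(R.T@(P[uv[1],uv[0]]-p)).round(4))
sd=arm.read_camera("scene")[1];S=pc("scene",sd)
g=lambda x,y:(int(330+x/5),int(110+y/5))
for xy in [(210,78),(205,250),(185,278),(245,112),(195,200),(175,85),(172,330),(335,320),(450,128)]:
    u,v=g(*xy);print("s",xy,S[v,u].round(4),"tool",(R.T@(S[v,u]-p)).round(4))
print(proj("scene",p),(np.array(proj("scene",p))-[330,110])*5)
w=cv2.imread("pics/w3.png");cv2.imwrite("pics/c8.png",cv2.resize(w[200:340,280:370],(514,800))[:600*1] if 0 else cv2.resize(w[200:340,270:380],(471,600),interpolation=2))
E
```

```text
w (322, 240) [0.5269 0.1351 0.1575] tool [ 0.0266 -0.0025 -0.0102]
w (307, 245) [0.5179 0.1316 0.1571] tool [ 0.0271 -0.0115 -0.0069]
w (337, 245) [0.5363 0.1292 0.1487] tool [ 0.0355  0.0069 -0.0041]
w (324, 237) [0.528  0.1342 0.1483] tool [ 0.0359 -0.0013 -0.0093]
w (325, 310) [0.5289 0.1241 0.2227] tool [-0.0386 -0.0007  0.0011]
w (325, 320) [0.529  0.1193 0.2228] tool [-0.0387 -0.0007  0.0059]
w (297, 300) [0.518  0.1368 0.2387] tool [-0.0546 -0.0113 -0.0118]
w (353, 300) [0.5393 0.137  0.2382] tool [-0.0541  0.0099 -0.0115]
w (324, 280) [0.5282 0.1349 0.2154] tool [-0.0313 -0.0011 -0.0097]
w (321, 222) [0.5257 0.1306 0.0978] tool [ 0.0863 -0.0037 -0.0059]
w (300, 285) [0.5182 0.1367 0.225 ] tool [-0.0409 -0.0111 -0.0117]
w (350, 285) [0.539  0.1371 0.2248] tool [-0.0407  0.0097 -0.0116]
s (210, 78) [0.5278 0.1214 0.2249] tool [-0.0407 -0.0019  0.0038]
s (205, 250) [0.5356 0.1168 0.1613] tool [0.0229 0.0059 0.0083]
s (185, 278) [0.5306 0.1155 0.1486] tool [0.0356 0.0009 0.0094]
s (245, 112) [0.5431 0.113  0.2251] tool [-0.0409  0.0133  0.0125]
s (195, 200) [0.5306 0.1153 0.1814] tool [0.0028 0.0009 0.0097]
s (175, 85) [0.5201 0.1144 0.2229] tool [-0.0387 -0.0097  0.0106]
s (172, 330) [0.5261 0.1203 0.116 ] tool [ 0.0681 -0.0035  0.0044]
s (335, 320) [0.5879 0.0933 0.1797] tool [0.0046 0.0577 0.0329]
s (450, 128) [0.5879 0.1743 0.1921] tool [-0.0082  0.0594 -0.048 ]
(np.float64(371.3463557308367), np.float64(144.5688463680196)) [206.73177865 172.84423184]
```

View pics/c8.png

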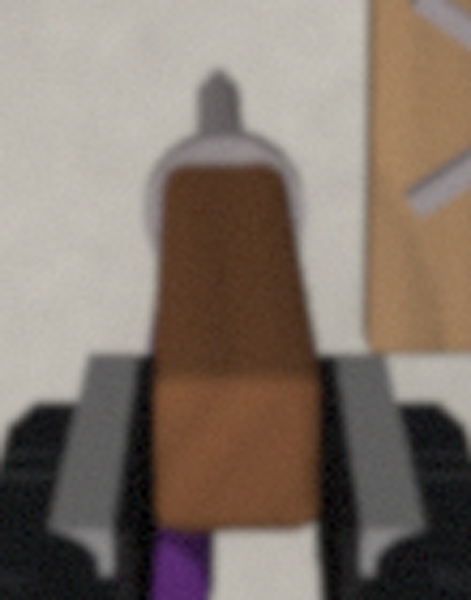

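```bash
python3 - <<'E'
from h import *
print(arm.grip_depth, [a for a in dir(arm) if a[0]!='_'])
p,R,s=pose();print(p,s["time_s"])
for n in("scene","wrist"):
    C=cal(n);im,d=arm.read_camera(n);P=(pc(n,d,C)-p)@R
    m=(d>0)&(np.abs(P[...,1])<.06)&(np.abs(P[...,2])<.03)&(P[...,0]<.02)&(P[...,0]>-.09)
    dark=im.max(-1)<70; gray=(im.max(-1).astype(int)-im.min(-1)<25)
    for nm,k in(("gray/dark",m&gray),):
        Q=P[k];print(n,nm,len(Q))
        for a in np.arange(-.09,.02,.01):
            q=Q[(Q[:,0]>=a)&(Q[:,0]<a+.01)]
            if len(q):print("x",round(a,3),len(q),"y",q[:,1].min().round(3),q[:,1].max().round(3),"z",q[:,2].min().round(3),q[:,2].max().round(3))
    for q in [(-.04,.012,0),(-.04,-.012,0),(-.019,.012,0),(0,.012,0),(0,-.012,0)]:
        print(q,np.round(proj(n,p+R@np.array(q),C),1))
    cv2.imwrite(f"pics/z_{n}.png",cv2.resize((im[90:210,320:440] if n=="scene" else im[200:340,250:400])[:,:,::-1],(600,600),interpolation=2))
E
```

```text
0.0187 ['MotionError', 'calibration', 'finish_job', 'grip_depth', 'read_camera', 'sense']
[0.53020353 0.12571981 0.18509724] 7.3
scene gray/dark 1016
x -0.09 388 y -0.045 0.042 z -0.01 0.016
x -0.08 159 y -0.037 0.036 z -0.012 0.017
x -0.07 146 y -0.023 0.021 z -0.01 0.014
x -0.06 137 y -0.023 0.021 z -0.009 0.014
x -0.05 134 y -0.023 0.021 z -0.009 0.014
x -0.04 27 y -0.016 0.018 z -0.009 0.013
x -0.03 1 y 0.007 0.007 z -0.004 -0.004
x -0.02 5 y 0.007 0.008 z -0.005 -0.001
x -0.01 7 y -0.01 0.008 z -0.006 0.009
x -0.0 5 y 0.007 0.007 z -0.004 0.0
x 0.01 7 y -0.011 0.007 z -0.006 0.006
(-0.04, 0.012, 0) [382.3 126.4]
(-0.04, -0.012, 0) [367.4 121. ]
(-0.019, 0.012, 0) [380.6 137.3]
(0, 0.012, 0) [379.1 146.7]
(0, -0.012, 0) [364.9 141.3]
wrist gray/dark 11666
x -0.09 6664 y -0.045 0.044 z -0.016 0.012
x -0.08 2148 y -0.039 0.037 z -0.015 0.01
x -0.07 958 y -0.023 0.021 z -0.013 0.01
x -0.06 986 y -0.022 0.021 z -0.013 0.01
x -0.05 750 y -0.023 0.021 z -0.013 0.01
x -0.04 94 y -0.02 0.018 z -0.012 0.01
x -0.03 11 y -0.01 0.008 z -0.008 -0.006
x -0.02 18 y -0.01 0.008 z -0.008 -0.007
x -0.01 12 y -0.011 0.007 z -0.009 -0.007
x -0.0 13 y -0.011 0.049 z -0.009 0.029
x 0.01 12 y -0.011 0.048 z -0.009 0.029
(-0.04, 0.012, 0) [354.4 309.4]
(-0.04, -0.012, 0) [298.2 309.4]
(-0.019, 0.012, 0) [350.9 288.4]
(0, 0.012, 0) [348.4 273.2]
(0, -0.012, 0) [303.5 273.2]
```

View pics/z_scene.png

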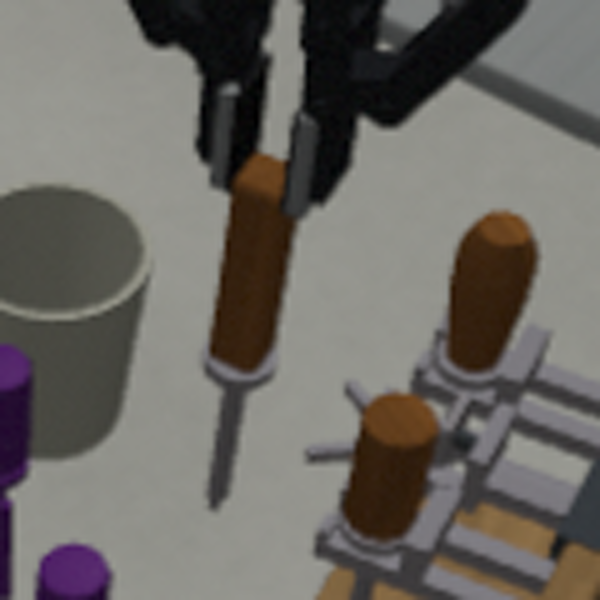

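```bash
python3 - <<'E'
from h import *
C=cal("wrist");p,R,s=pose();d=arm.read_camera("wrist")[1];P=(pc("wrist",d,C)-p)@R
for uv in [(325,410),(325,430),(325,460),(270,410),(380,410),(240,400),(410,400),(150,400),(297,290),(297,284),(353,284),(300,330),(305,370),(345,370),(285,320)]:print(uv,d[uv[1],uv[0]].round(3),P[uv[1],uv[0]].round(4))
d=arm.read_camera("scene")[1];P=(pc("scene",d)-p)@R
for a in np.arange(-.2,.0,.01):
    k=(P[...,0]>=a)&(P[...,0]<a+.01)&(np.abs(P[...,1])<.08)&(np.abs(P[...,2])<.07)&(d>0)
    q=P[k]
    if len(q):print(round(a,3),len(q),q[:,1:].min(0).round(3),q[:,1:].max(0).round(3))
E
```

```text
(325, 410) 0.083 [-0.1083 -0.0007 -0.0106]
(325, 430) 0.076 [-0.1151 -0.0007 -0.0117]
(325, 460) 0.07 [-0.122  -0.0007 -0.0113]
(270, 410) 0.073 [-0.1162 -0.0121 -0.0179]
(380, 410) 0.074 [-0.1161  0.0106 -0.0178]
(240, 400) 0.077 [-0.1126 -0.0192 -0.0172]
(410, 400) 0.077 [-0.1128  0.0177 -0.0174]
(150, 400) 0.083 [-0.1075 -0.0418 -0.0127]
(297, 290) 0.144 [-0.0448 -0.012  -0.0113]
(297, 284) 0.148 [-0.0405 -0.0123 -0.012 ]
(353, 284) 0.149 [-0.0394  0.011  -0.0115]
(300, 330) 0.12 [-0.0707 -0.0091 -0.0088]
(305, 370) 0.398 [ 0.1617 -0.0229  0.1845]
(345, 370) 0.399 [0.1625 0.0219 0.1851]
(285, 320) 0.12 [-0.0696 -0.0142 -0.012 ]
-0.2 523 [-0.034 -0.011] [0.037 0.04 ]
-0.19 491 [-0.035 -0.01 ] [0.037 0.039]
-0.18 465 [-0.032 -0.009] [0.037 0.04 ]
-0.17 317 [-0.034 -0.009] [0.037 0.039]
-0.16 111 [-0.04  -0.005] [0.039 0.014]
-0.15 435 [-0.045 -0.006] [0.041 0.022]
-0.14 709 [-0.063 -0.011] [0.062 0.022]
-0.13 610 [-0.065 -0.011] [0.063 0.022]
-0.12 406 [-0.062 -0.01 ] [0.06 0.02]
-0.11 388 [-0.055 -0.013] [0.054 0.02 ]
-0.1 320 [-0.05  -0.017] [0.048 0.018]
-0.09 410 [-0.044 -0.011] [0.042 0.016]
-0.08 155 [-0.038 -0.011] [0.035 0.016]
-0.07 141 [-0.023 -0.01 ] [0.021 0.014]
-0.06 146 [-0.022 -0.01 ] [0.021 0.014]
-0.05 136 [-0.022 -0.01 ] [0.021 0.013]
-0.04 135 [-0.016 -0.01 ] [0.016 0.013]
-0.03 69 [-0.01  -0.002] [0.008 0.011]
-0.02 69 [-0.01  -0.005] [0.008 0.012]
-0.01 173 [-0.01  -0.057] [0.069 0.012]
```

Depth from two cameras shows the visible fingers ending about 37 mm short of the reported TCP, with the palm at -0.108 m. So the fingers hold only the top few millimetres of the handle. That grip is too weak to press against the plate, so I'll set the screwdriver back in its bore and grip it about 36 mm lower.

```bash
python3 - <<'E'
from h import *
t=cv2.imread("pics/top1.png");cv2.imwrite("pics/c9.png",cv2.resize(t[235:305,420:490],(560,560),interpolation=2))
print("bore",onz("top",452.8,267.2,.098))
p,R,s=pose()
plan([.498,-.246,.275],18.1,step=.028)
E
```

```text
bore [ 0.49692238 -0.24809733  0.098     ]
pos [0.5303 0.1262 0.1851] yaw 1.26 tilt [ 0.0016 -0.0034 -1.    ] F [-0.58  0.1  -1.07] gap 0.0163 t 7.5
-0.21 -0.10 0.89 -0.24 0.00 -0.00; -0.21 -0.11 0.88 -0.24 0.00 -0.00; -0.21 -0.13 0.88 -0.24 0.00 -0.00; -0.21 -0.15 0.88 -0.24 0.00 -0.00; -0.21 -0.17 0.87 -0.24 0.00 -0.00; -0.21 -0.19 0.87 -0.24 0.00 -0.00; -0.21 -0.21 0.87 -0.24 0.00 -0.00; -0.21 -0.22 0.86 -0.24 0.00 -0.00; -0.21 -0.24 0.86 -0.24 0.00 -0.00; -0.21 -0.26 0.85 -0.24 0.00 -0.00; -0.21 -0.28 0.85 -0.24 0.00 -0.00; -0.21 -0.30 0.84 -0.24 0.00 -0.00; -0.21 -0.31 0.83 -0.24 0.00 -0.00; -0.21 -0.33 0.83 -0.24 0.00 -0.00
```

Call:
apply_moves(targets="-0.5 -0.1 0 0 0 0; -0.9 -0.2 0 0 0 0; -0.9 -0.1 0.1 -0.1 0 0; -0.6 0 0.5 -0.2 0 0; -0.1 -0.1 0.8 -0.25 0 0; -0.1 -0.1 0.9 -0.25 0 0; -0.1 -0.1 0.9 -0.25 0 0; -0.1 -0.1 0.9 -0.25 0 0; -0.1 -0.1 0.9 -0.25 0 0; -0.1 -0.1 0.9 -0.25 0 0; -0.1 -0.1 0.9 -0.25 0 0; -0.1 -0.1 0.9 -0.25 0 0")

```text
time_s: 8.7
eef_pos: [0.5226, -0.1085, 0.3207]
ee_rot: [0.564, 0.439, 0.549, -0.432]
ft_force: [0.7, -0.0, -1.3]
finger_gap: 0.0164
```

```bash
python3 - <<'E'
from h import *
plan([.498,-.246,.275],18.1,step=.028)
E
```

```text
pos [ 0.5226 -0.1085  0.3207] yaw 13.91 tilt [ 0.0229 -0.0053 -0.9997] F [ 0.69 -0.05 -1.28] gap 0.0164 t 8.7
0.25 -0.32 0.71 -0.14 0.02 -0.04; 0.25 -0.33 0.70 -0.14 0.02 -0.04; 0.25 -0.34 0.70 -0.14 0.02 -0.04; 0.25 -0.34 0.70 -0.14 0.02 -0.04; 0.25 -0.35 0.69 -0.14 0.02 -0.04; 0.25 -0.36 0.69 -0.14 0.02 -0.04
```

View pics/c9.png

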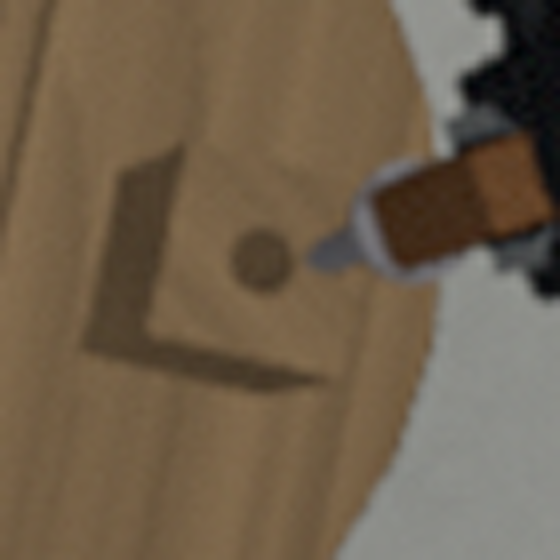

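Call:
apply_moves(targets="0.2 -0.3 0.7 -0.15 0.05 -0.2; 0.2 -0.3 0.7 -0.15 0 0; 0.2 -0.33 0.7 -0.15 0 0; 0.2 -0.33 0.7 -0.15 0 0; 0.1 -0.33 0.65 -0.15 0 0; 0.1 -0.3 0.5 -0.1 0 0; 0 0 0 0 0 0; 0 0 0 0 0 0")

```text
time_s: 9.5
eef_pos: [0.5005, -0.2464, 0.3038]
ee_rot: [0.581, 0.415, 0.564, -0.415]
ft_force: [0.4, -0.1, -0.4]
finger_gap: 0.0165
```

```bash
python3 - <<'E'
from h import *
plan([.498,-.247,.265],18.1,step=.028)
C=cal("wrist");p,R,_=pose()
im,d=arm.read_camera("wrist");w=im[:,:,::-1];cv2.imwrite("pics/w4.png",w)
t,_=arm.read_camera("top");t=t[:,:,::-1]
cv2.imwrite("pics/c10.png",np.hstack([cv2.resize(w[140:290,250:400],(400,400),interpolation=2),cv2.resize(t[225:305,420:500],(400,400),interpolation=2)]))
E
```

```text
pos [ 0.5005 -0.2464  0.3038] yaw 18.15 tilt [ 0.0192 -0.0131 -0.9997] F [ 0.41 -0.12 -0.38] gap 0.0165 t 9.5
0.65 -0.05 -0.02 0.00 0.11 -0.08; 0.65 -0.05 -0.01 0.00 0.11 -0.08
```

View pics/c10.png

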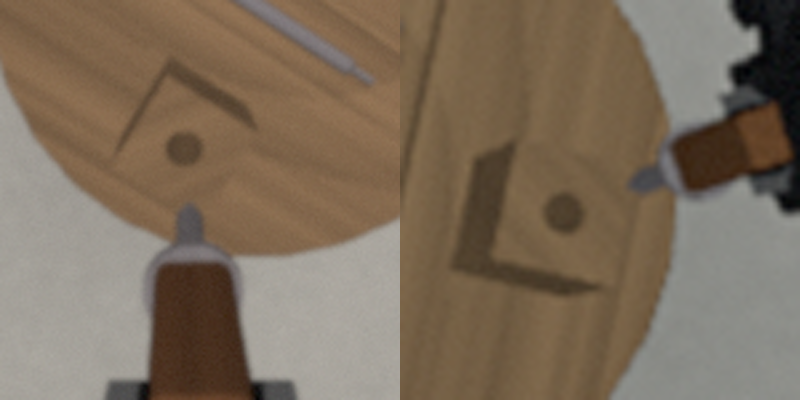

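Call:
apply_moves(targets="0.6 -0.06 -0.02 0 0.12 -0.09; 0.8 0 0 0 0 0; 0.8 0 0 0 0 0; 0.4 0 0 0 0 0; 0 0 0 0 0 0")

```text
time_s: 10.1
eef_pos: [0.5027, -0.2417, 0.2276]
ee_rot: [0.58, 0.413, 0.568, -0.412]
ft_force: [-0.5, -0.1, -1.2]
finger_gap: 0.0164
```

```bash
python3 - <<'E'
from h import *
plan([.498,-.247,.2205],18.1,step=.028)
C=cal("wrist");p,R,_=pose()
im,d=arm.read_camera("wrist");w=im[:,:,::-1];cv2.imwrite("pics/w4.png",w)
t,_=arm.read_camera("top");t=t[:,:,::-1]
s,_=arm.read_camera("scene");s=s[:,:,::-1]
cv2.imwrite("pics/c11.png",np.hstack([cv2.resize(x,(266,266),interpolation=2) for x in (w[160:280,260:380],t[225:305,420:500],s[300:380,170:250])]))
E
```

```text
pos [ 0.5027 -0.2417  0.2276] yaw 18.63 tilt [ 0.0149 -0.0078 -0.9999] F [-0.48 -0.12 -1.16] gap 0.0164 t 10.1
0.24 -0.21 0.12 0.10 0.14 -0.13
```

View pics/c11.png

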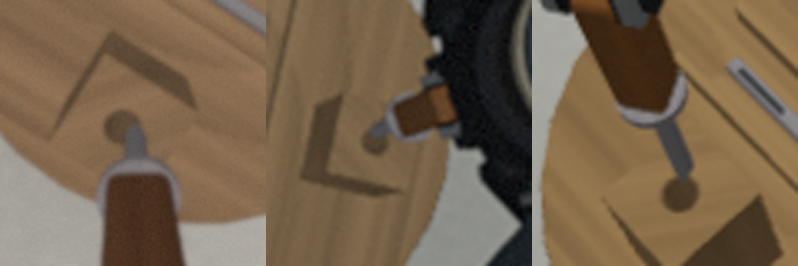

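Call:
apply_moves(targets="0 -0.21 0.12 0.1 0.04 -0.02; 0 0 0 0 0 0")

```text
time_s: 10.45
eef_pos: [0.4997, -0.2489, 0.233]
ee_rot: [0.58, 0.416, 0.565, -0.414]
ft_force: [0.0, -0.6, -1.2]
finger_gap: 0.0164
```

```bash
python3 - <<'E'
from h import *
plan([.498,-.247,.1387],18.1,step=.02)
E
```

```text
pos [ 0.4997 -0.2489  0.233 ] yaw 18.12 tilt [ 0.0191 -0.0101 -0.9998] F [ 0.04 -0.56 -1.18] gap 0.0164 t 10.45
0.63 -0.02 -0.03 0.00 0.04 -0.03; 0.63 -0.01 -0.02 0.00 0.04 -0.03; 0.63 -0.01 -0.02 0.00 0.04 -0.03; 0.63 -0.01 -0.02 0.00 0.04 -0.03; 0.63 -0.01 -0.02 0.00 0.04 -0.03
```

Call:
apply_moves(targets="0.5 -0.03 -0.03 0 0.1 -0.06; 0.5 0 0 0 0 0; 0 0 0 0 0 0")

```text
time_s: 10.75
eef_pos: [0.5001, -0.25, 0.2034]
ee_rot: [0.578, 0.417, 0.567, -0.414]
ft_force: [-0.8, 0.2, -1.1]
finger_gap: 0.0164
```

```bash
python3 - <<'E'
from h import *
plan([.498,-.247,.1387],18.1,step=.02)
t,_=arm.read_camera("top");t=t[:,:,::-1]
s,_=arm.read_camera("scene");s=s[:,:,::-1]
cv2.imwrite("pics/c12.png",np.hstack([cv2.resize(x,(400,400),interpolation=2) for x in (t[225:305,420:500],s[300:380,170:250])]))
E
```

```text
pos [ 0.5001 -0.25    0.2034] yaw 18.04 tilt [ 0.0149 -0.0053 -0.9999] F [-0.77  0.23 -1.07] gap 0.0164 t 10.75
0.54 -0.02 -0.03 -0.00 0.03 -0.04; 0.54 -0.01 -0.03 -0.00 0.03 -0.04; 0.54 -0.01 -0.03 -0.00 0.03 -0.04; 0.54 -0.01 -0.03 -0.00 0.03 -0.04
```

View pics/c12.png

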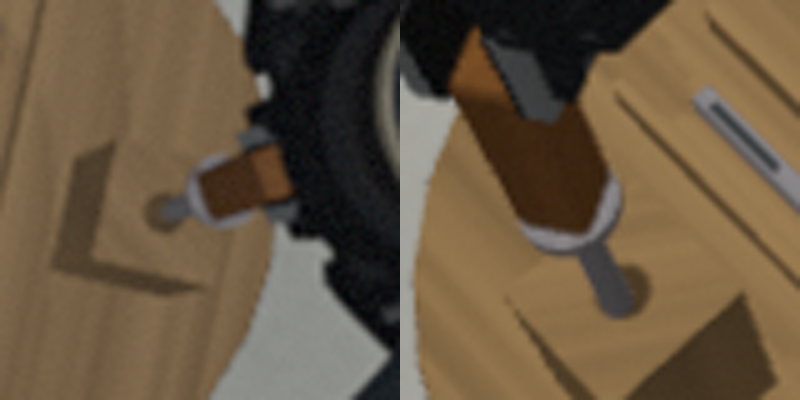

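The shank tip is at the bore mouth but sits to its -y side. I'll shift +3 mm in y and -2 mm in x, then go down.

Call:
apply_moves(targets="0.1 -0.03 -0.12 0 0.03 -0.04; 0 0 0 0 0 0")

```text
time_s: 11.05
eef_pos: [0.4987, -0.2472, 0.2025]
ee_rot: [0.577, 0.417, 0.567, -0.414]
ft_force: [-0.0, -0.3, -0.9]
finger_gap: 0.0161
```

```bash
python3 - <<'E'
from h import *
plan([.498,-.247,.1387],18.1,step=.02)
E
```

```text
pos [ 0.4987 -0.2472  0.2025] yaw 18.03 tilt [ 0.0129 -0.0053 -0.9999] F [-0.03 -0.35 -0.92] gap 0.0161 t 11.05
0.53 -0.01 -0.01 -0.00 0.03 -0.03; 0.53 -0.01 -0.01 -0.00 0.03 -0.03; 0.53 -0.01 -0.01 -0.00 0.03 -0.03; 0.53 -0.01 -0.00 -0.00 0.03 -0.03
```

Call:
apply_moves(targets="0.4 -0.01 -0.01 0 0 0; 0.5 -0.01 -0.01 0 0 0; 0.5 -0.01 0 0 0 0; 0.4 -0.01 0 0 0 0")

```text
time_s: 11.45
eef_pos: [0.5002, -0.2483, 0.1486]
ee_rot: [0.58, 0.417, 0.565, -0.414]
ft_force: [-0.4, 0.5, -0.8]
finger_gap: 0.0163
```

```bash
python3 - <<'E'
from h import *
plan([.498,-.247,.1387],18.1,step=.02)
E
```

```text
pos [ 0.5002 -0.2483  0.1486] yaw 18.06 tilt [ 0.0188 -0.0092 -0.9998] F [-0.41  0.53 -0.8 ] gap 0.0163 t 11.45
0.33 -0.06 -0.07 -0.01 0.17 -0.17
```

Entering the bore without contact forces. Now the last 10 mm.

Call:
apply_moves(targets="0.2 -0.03 -0.03 0 0.1 -0.05; 0.1 0 0 0 0 0; 0 0 0 0 0 0")

```text
time_s: 11.75
eef_pos: [0.4987, -0.2478, 0.1392]
ee_rot: [0.576, 0.417, 0.569, -0.414]
ft_force: [0.2, 0.4, -0.6]
finger_gap: 0.016
```

```bash
python3 - <<'E'
from h import *
plan([.498,-.247,.102],18.1,step=.02)
E
```

```text
pos [ 0.4987 -0.2478  0.1392] yaw 18.06 tilt [ 0.0113 -0.0023 -0.9999] F [ 0.2   0.35 -0.59] gap 0.016 t 11.75
0.62 -0.01 -0.02 -0.00 0.03 -0.06; 0.62 -0.01 -0.02 -0.00 0.03 -0.06
```

Call:
apply_moves(targets="0 0 0 0 0.05 -0.03; 0 0 0 0 0 0; 0 0 0 0 0 0; 0 0 0 0 0 0", gripper=0.35)

```text
time_s: 12.15
eef_pos: [0.4996, -0.2485, 0.1403]
ee_rot: [0.575, 0.417, 0.57, -0.413]
ft_force: [0.4, -0.8, 0.4]
finger_gap: 0.0554
```

```bash
python3 - <<'E'
from h import *
plan([.498,-.247,.102],18.1,step=.02)
C=cal("wrist");p,R,_=pose()
im,d=arm.read_camera("wrist");cv2.imwrite("pics/w5.png",im[:,:,::-1])
E
```

```text
pos [ 0.4996 -0.2485  0.1403] yaw 18.05 tilt [ 9.1e-03  2.0e-04 -1.0e+00] F [ 0.36 -0.78  0.44] gap 0.0554 t 12.15
0.64 -0.02 -0.03 -0.00 0.02 -0.05; 0.64 -0.02 -0.03 -0.00 0.02 -0.05
```

View pics/w5.png

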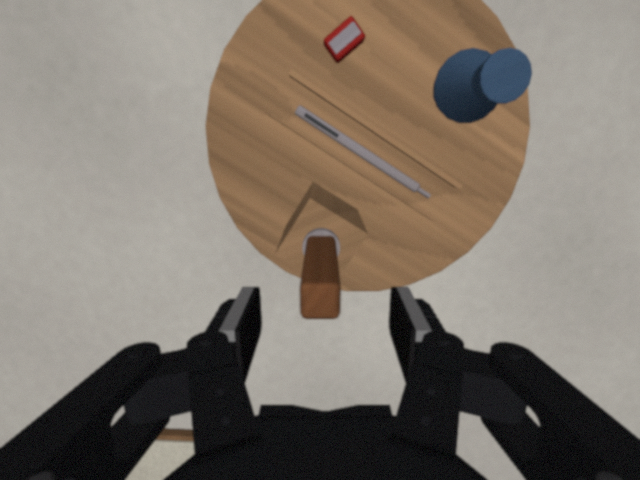

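It is back upright in the block, handle at (320,300), centred between the open fingers. Going down 38 mm and gripping again.

Call:
apply_moves(targets="0.6 -0.04 -0.03 0 0.05 -0.05; 0.5 0 0 0 0 0; 0.2 0 0 0 0 0; 0 0 0 0 0 0")

```text
time_s: 12.6
eef_pos: [0.4978, -0.2474, 0.097]
ee_rot: [0.572, 0.417, 0.573, -0.414]
ft_force: [-0.3, -0.1, 0.2]
finger_gap: 0.0552
```

```bash
python3 - <<'E'
from h import *
plan([.498,-.247,.101],18.1,step=.02)
E
```

```text
pos [ 0.4978 -0.2474  0.097 ] yaw 18.06 tilt [ 0.0016  0.0041 -1.    ] F [-0.35 -0.06  0.19] gap 0.0552 t 12.6
-0.13 0.01 -0.01 -0.01 -0.04 -0.03
```

Call:
apply_moves(targets="-0.1 0 0 0 -0.03 -0.03; 0 0 0 0 0 0; 0 0 0 0 0 0; 0 0 0 0 0 0; 0 0 0 0 0 0; 0 0 0 0 0 0", gripper=1, grip_force=60)

```text
time_s: 13.2
eef_pos: [0.4981, -0.2477, 0.101]
ee_rot: [0.572, 0.415, 0.572, -0.415]
ft_force: [-0.2, -0.3, -2.1]
finger_gap: 0.0173
```

```bash
python3 - <<'E'
from h import *
plan([.498,-.247,.23],18.1,step=.02)
s,_=arm.read_camera("scene");s=s[:,:,::-1]
cv2.imwrite("pics/c13.png",cv2.resize(s[280:400,150:270],(600,600),interpolation=2))
E
```

```text
pos [ 0.4981 -0.2477  0.101 ] yaw 18.06 tilt [ 5.e-04 -1.e-04 -1.e+00] F [-0.18 -0.27 -2.05] gap 0.0173 t 13.2
-0.61 0.00 -0.00 -0.00 0.00 -0.00; -0.61 0.00 -0.00 -0.00 0.00 -0.00; -0.61 0.00 -0.00 -0.00 0.00 -0.00; -0.61 0.00 -0.00 -0.00 0.00 -0.00; -0.61 0.00 -0.00 -0.00 0.00 -0.00; -0.61 0.00 -0.00 -0.00 0.00 -0.00; -0.61 0.00 -0.00 -0.00 0.00 -0.00
```

View pics/c13.png

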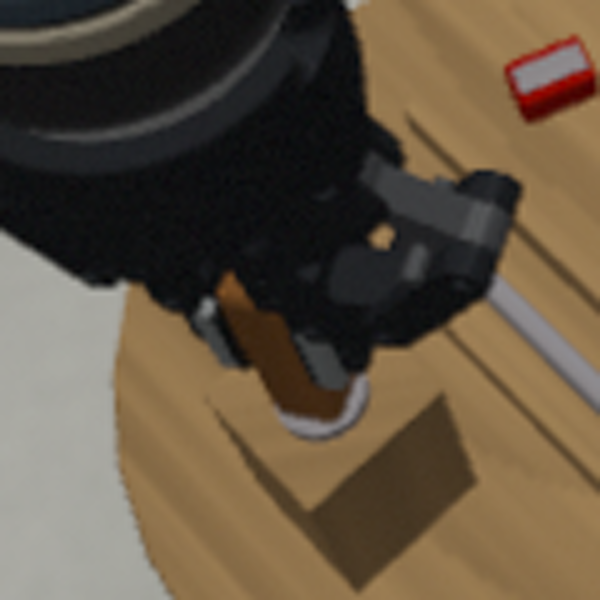

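Call:
apply_moves(targets="-0.3 0 0 0 0 0; -0.6 0 0 0 0 0; -0.8 0 0 0 0 0; -0.8 0 0 0 0 0; -0.8 0 0 0 0 0; -0.8 0 0 0 0 0; -0.5 0 0 0 0 0; 0 0 0 0 0 0")

```text
time_s: 14.05
eef_pos: [0.4973, -0.2473, 0.2475]
ee_rot: [0.573, 0.415, 0.572, -0.415]
ft_force: [1.3, -0.5, -0.4]
finger_gap: 0.0177
```

```bash
python3 - <<'E'
from h import *
plan([.52,.1345,.25],2,step=.028)
p,R,s=pose()
im,d=arm.read_camera("scene");S=im[:,:,::-1]
cv2.imwrite("pics/c14.png",cv2.resize(S[230:390,130:290],(600,600),interpolation=2))
P=(pc("scene",d)-p)@R
gray=(im.max(-1).astype(int)-im.min(-1)<25)
for lo in np.arange(-.06,.1,.005):
    k=(P[...,0]>=lo)&(P[...,0]<lo+.005)&(np.abs(P[...,1])<.03)&(np.abs(P[...,2])<.025)&(d>0);q=P[k]
    if len(q):print(lo.round(3),len(q),gray[k].sum(),"y",q[:,1].min().round(3),q[:,1].max().round(3))
E
```

```text
pos [ 0.4973 -0.2473  0.2475] yaw 18.05 tilt [ 1.e-03 -3.e-04 -1.e+00] F [ 1.31 -0.45 -0.42] gap 0.0177 t 14.05
-0.01 0.33 -0.85 0.23 0.00 -0.00; -0.01 0.32 -0.85 0.23 0.00 -0.00; -0.01 0.30 -0.86 0.23 0.00 -0.00; -0.01 0.28 -0.87 0.23 0.00 -0.00; -0.01 0.26 -0.87 0.23 0.00 -0.00; -0.01 0.25 -0.88 0.23 0.00 -0.00; -0.01 0.23 -0.88 0.23 0.00 -0.00; -0.01 0.21 -0.89 0.23 0.00 -0.00; -0.01 0.19 -0.89 0.23 0.00 -0.00; -0.01 0.18 -0.89 0.23 0.00 -0.00; -0.01 0.16 -0.90 0.23 0.00 -0.00; -0.01 0.14 -0.90 0.23 0.00 -0.00; -0.01 0.12 -0.90 0.23 0.00 -0.00; -0.01 0.10 -0.90 0.23 0.00 -0.00
-0.06 121 85 y -0.023 0.022
-0.055 111 80 y -0.023 0.022
-0.05 126 90 y -0.023 0.021
-0.045 93 58 y -0.023 0.021
-0.04 60 28 y -0.016 0.014
-0.035 32 4 y -0.009 0.014
-0.03 42 1 y -0.009 0.008
-0.025 43 0 y -0.009 0.008
-0.02 52 1 y -0.01 0.009
-0.015 58 1 y -0.008 0.008
-0.01 43 23 y -0.008 0.008
-0.005 132 124 y -0.011 0.011
-0.0 20 15 y -0.005 0.01
0.015 12 11 y -0.001 0.003
0.02 18 16 y -0.004 0.003
0.025 15 14 y -0.003 0.003
0.03 15 14 y -0.003 0.003
0.035 16 15 y -0.004 0.003
0.04 19 16 y -0.003 0.003
0.045 13 12 y -0.003 0.003
0.05 17 15 y -0.004 0.003
0.055 14 13 y -0.002 0.002
0.06 11 8 y -0.004 0.003
0.065 7 3 y -0.003 0.002
0.07 4 1 y -0.003 -0.0
```

View pics/c14.png

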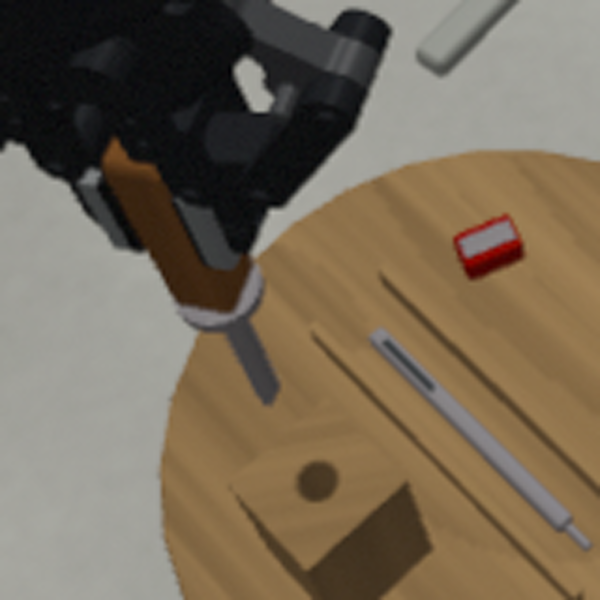

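The grip is now firm: gap 17.7 mm, fingertips about 40 mm above the collar underside. Carrying it to the rack.

Call:
apply_moves(targets="-0.1 0.2 -0.4 0.2 0 0; -0.15 0.25 -0.7 0.25 0 0; -0.15 0.3 -0.8 0.25 0 0; -0.1 0.28 -0.85 0.25 0 0; -0.1 0.27 -0.85 0.25 0 0; -0.1 0.25 -0.85 0.25 0 0; -0.1 0.2 -0.85 0.25 0 0; -0.1 0.2 -0.85 0.25 0 0; -0.1 0.2 -0.85 0.25 0 0; -0.1 0.15 -0.85 0.25 0 0; -0.1 0.15 -0.85 0.2 0 0; -0.1 0.15 -0.85 0.2 0 0")

```text
time_s: 15.3
eef_pos: [0.5151, 0.0587, 0.2701]
ee_rot: [0.504, 0.483, 0.52, -0.492]
ft_force: [0.9, -1.3, -0.8]
finger_gap: 0.0173
```

```bash
python3 - <<'E'
from h import *
plan([.525,.1345,.22],2,step=.028)
E
```

```text
pos [0.5151 0.0587 0.2701] yaw 2.76 tilt [-0.0254  0.0069 -0.9997] F [ 0.91 -1.26 -0.8 ] gap 0.0173 t 15.3
0.42 0.12 -0.62 0.04 -0.02 0.07; 0.42 0.12 -0.62 0.04 -0.02 0.07; 0.42 0.11 -0.63 0.04 -0.02 0.07; 0.42 0.11 -0.63 0.04 -0.02 0.07
```

Call:
apply_moves(targets="0.1 0.12 -0.7 0.05 -0.05 0.25; 0.3 0.12 -0.7 0.05 0 0; 0.5 0.1 -0.6 0.05 0 0; 0.7 0.1 -0.4 0 0 0; 0.7 0 -0.1 0 0 0; 0 0 0 0 0 0")

```text
time_s: 15.9
eef_pos: [0.5213, 0.1416, 0.1917]
ee_rot: [0.506, 0.488, 0.514, -0.492]
ft_force: [-1.1, -0.4, -2.3]
finger_gap: 0.0175
```

```bash
python3 - <<'E'
from h import *
plan([.525,.1350,.145],2,step=.02)
E
```

```text
pos [0.5213 0.1416 0.1917] yaw 2.31 tilt [-0.0128  0.0035 -0.9999] F [-1.11 -0.42 -2.28] gap 0.0175 t 15.9
0.52 0.04 0.08 0.02 -0.02 0.05; 0.52 0.04 0.08 0.02 -0.02 0.05; 0.52 0.04 0.08 0.02 -0.02 0.05
```

Call:
apply_moves(targets="0.4 0.04 0.1 0.05 -0.05 0.2; 0.5 0.03 0.1 0 0 0; 0.4 0 0 0 0 0; 0.2 0 0 0 0 0; 0 0 0 0 0 0")

```text
time_s: 16.4
eef_pos: [0.5224, 0.1345, 0.1445]
ee_rot: [0.51, 0.492, 0.508, -0.491]
ft_force: [-0.9, -0.3, -0.3]
finger_gap: 0.0173
```

```bash
python3 - <<'E'
from h import *
import pickle
plan([.525,.1350,.142],2,step=.02)
C=cal("wrist");p,R,_=pose();im,d=arm.read_camera("wrist");w=im[:,:,::-1].copy();cv2.imwrite("pics/w6.png",w);np.save("pics/w6d.npy",d);pickle.dump((C,p,R),open("pics/w6.pkl","wb"))
s,_=arm.read_camera("scene");cv2.imwrite("pics/s6.png",s[:,:,::-1])
cv2.imwrite("pics/c15.png",cv2.resize(w[170:320,290:490],(800,600),interpolation=2))
E
```

```text
pos [0.5224 0.1345 0.1445] yaw 2.0 tilt [ 0.0025 -0.001  -1.    ] F [-0.91 -0.34 -0.28] gap 0.0173 t 16.4
0.08 0.09 -0.01 -0.00 0.01 -0.03
```

View pics/c15.png

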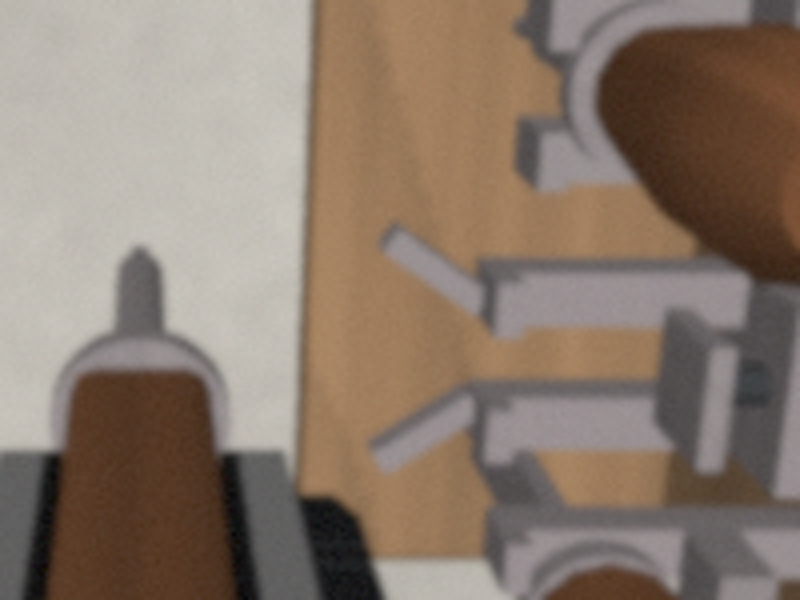

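```bash
python3 - <<'E'
from h import *
import pickle
C,p,R=pickle.load(open("pics/w6.pkl","rb"))
g=lambda x,y:(290+x/4-.4,170+y/4-.4)
O=p+R@np.array([.003,0,0]);cr=lambda P:((np.array(proj("wrist",P,C))+.4-[290,170])*4).round(1)
up=R[:,0]*-1
print("origin pred",O.round(4));
a=np.linspace(0,2*np.pi,72)
for z in(0,.005):
    e=np.array([cr(O+[.012*np.cos(t),.012*np.sin(t),z]) for t in a]);print("collar z",z,"x range",e[:,0].min(),e[:,0].max(),"y min",e[:,1].min())
print("tip pred",cr(O+R@np.array([.07,0,0])),"shank at collar back",cr(O+[0,.004,-.001]))
f=lambda x,y,z:onz("wrist",*g(x,y),z,C).round(4)
print("slot U edge",f(560,328,.13),f(640,328,.13),"L edge",f(560,396,.13),f(640,393,.13))
print("lip near top U",f(497,300,.135),"far U",f(522,300,.135),"near L",f(485,425,.135),"far L",f(510,425,.135))
print("plate top front edge",f(708,350,.1485),f(700,465,.1485), "bot", f(665,315,.1305),f(657,420,.1305))
print("meas tip",f(140,247,O[2]-.07))
d=np.load("pics/w6d.npy");P=pc("wrist",d,C)
for xy in[(680,370),(722,400),(510,300),(500,425),(600,300),(600,430),(100,355),(170,355)]:
    u,v=g(*xy);print(xy,P[int(round(v)),int(round(u))].round(4))
E
```

```text
origin pred [0.5224 0.1345 0.1415]
collar z 0 x range 58.1 234.9 y min 321.4
collar z 0.005 x range 56.1 237.4 y min 333.9
tip pred [145.1 259.2] shank at collar back [147.6 374.8]
slot U edge [0.581  0.1435 0.13  ] [0.5924 0.1439 0.13  ] L edge [0.5823 0.1332 0.13  ] [0.5937 0.134  0.13  ]
lip near top U [0.5702 0.149  0.135 ] far U [0.5737 0.1491 0.135 ] near L [0.5705 0.1304 0.135 ] far L [0.574  0.1305 0.135 ]
plate top front edge [0.5944 0.1475 0.1485] [0.5958 0.1313 0.1485] bot [0.5955 0.1462 0.1305] [0.5966 0.1301 0.1305]
meas tip [0.5216 0.1367 0.0715]
(680, 370) [0.595  0.1416 0.1401]
(722, 400) [0.5977 0.1401 0.1477]
(510, 300) [0.5722 0.1486 0.1344]
(500, 425) [0.5728 0.1305 0.1353]
(600, 300) [0.5866 0.1475 0.1295]
(600, 430) [0.5886 0.1286 0.131 ]
(100, 355) [0.5162 0.1437 0.147 ]
(170, 355) [0.5251 0.1437 0.146 ]
```

```bash
python3 - <<'E'
from h import *
s=cv2.imread("pics/s6.png");cv2.imwrite("pics/c16.png",cv2.resize(s[110:230,330:490],(800,600),interpolation=2))
p,R,_=pose();O=p+R@np.array([.003,0,0]);cr=lambda P:((np.array(proj("scene",P))+.4-[330,110])*5).round(1)
print(p,"origin",cr(O),"tip",cr(O-[0,0,.07]),"handle top",cr(O+[0,0,.08]))
im,d=arm.read_camera("scene");P=pc("scene",d);np.save("pics/s6d.npy",d)
E
```

```text
[0.52315783 0.13467267 0.14574004] origin [191.2 244.3] tip [172.1 387.3] handle top [217.1  51.1]
```

View pics/c16.png

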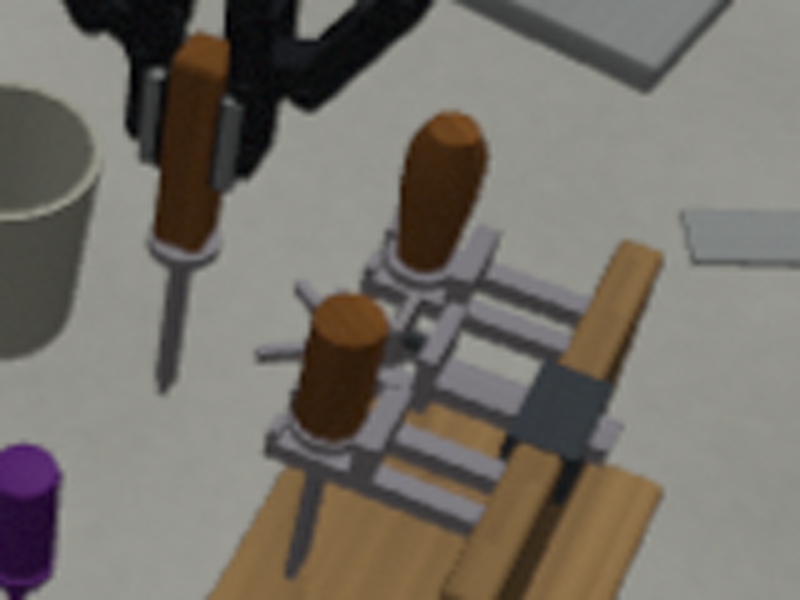

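```bash
python3 - <<'E'
from h import *
import pickle
C,p,R=pickle.load(open("pics/w6.pkl","rb"))
w=cv2.imread("pics/w6.png");O=p+R@np.array([.003,0,0])
k=10;x0,y0=298,225
c=cv2.resize(w[y0:y0+60,x0:x0+70],(700,600),interpolation=cv2.INTER_CUBIC);c=cv2.convertScaleAbs(c,alpha=1.4)
f=lambda P:tuple(int(v) for v in (np.array(proj("wrist",P,C))+.5-[x0,y0])*k)
for z,col in((0,(0,0,255)),(.005,(0,255,0))):
    for t in np.linspace(0,2*np.pi,60):cv2.circle(c,f(O+[.012*np.cos(t),.012*np.sin(t),z]),2,col,-1)
for y in(.004,-.004):
    pass
for s in(.0,.035,.07):cv2.circle(c,f(O+R@np.array([s,0,0])),4,(255,0,0),-1)
cv2.imwrite("pics/c17.png",c)
E
```

```text
(no output)
```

View pics/c17.png

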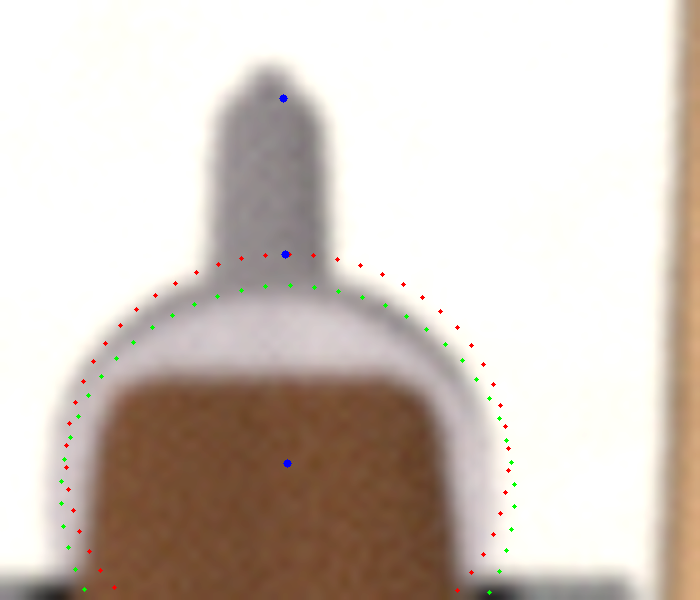

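```bash
python3 - <<'E'
from h import *
import pickle
C,p,R=pickle.load(open("pics/w6.pkl","rb"))
O=p+R@np.array([.003,0,0]);print("O",O.round(4))
S=lambda x,y,z:onz("scene",330+x/5-.4,110+y/5-.4,z).round(4)
Wt=lambda x,y,z:onz("wrist",290+x/4-.4,170+y/4-.4,z,C).round(4)
Tp=lambda x,y,z:onz("top",175+x/6-.4,155+y/6-.4,z).round(4)
print("scene origin",S(183,250,O[2]),"tip",S(163,392,O[2]-.07),"top",S(203,55,O[2]+.08))
a,b=S(260,355,.13),S(300,286,.13);print("scene guides",a,b,(a+b)/2)
a,b=Wt(376,455,.13),Wt(390,235,.13);print("wrist guides",a,b,(a+b)/2)
a,b=Tp(295,468,.13),Tp(415,465,.13);print("top guides",a,b,(a+b)/2)
w=cv2.imread("pics/w6.png");k=8;x0,y0=375,215
c=cv2.resize(w[y0:y0+75,x0:x0+100],(800,600),interpolation=cv2.INTER_CUBIC);c=cv2.convertScaleAbs(c,alpha=1.3)
cv2.imwrite("pics/c18.png",c)
E
```

```text
O [0.5224 0.1345 0.1415]
scene origin [0.5216 0.1321 0.1415] tip [0.521  0.1321 0.0715] top [0.5198 0.1323 0.2215]
scene guides [0.5596 0.1137 0.13  ] [0.5579 0.1478 0.13  ] [0.55875 0.13075 0.13   ]
wrist guides [0.5565 0.123  0.13  ] [0.5557 0.1564 0.13  ] [0.5561 0.1397 0.13  ]
top guides [0.5574 0.1532 0.13  ] [0.558  0.1187 0.13  ] [0.5577  0.13595 0.13   ]
```

View pics/c18.png

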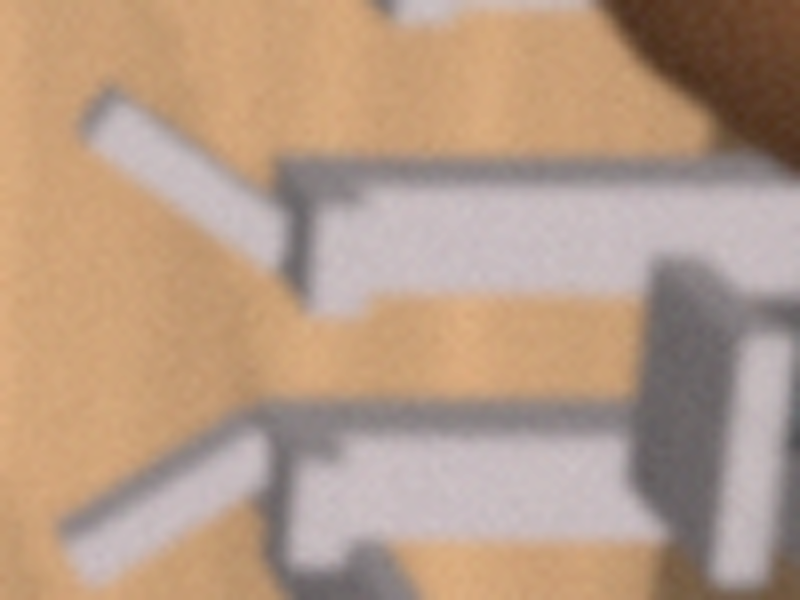

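```bash
python3 - <<'E'
from h import *
plan([.546,.1375,.1425],2,step=.02)
E
```

```text
pos [0.5235 0.1348 0.1462] yaw 2.01 tilt [ 5.4e-03 -7.0e-04 -1.0e+00] F [ 0.68 -0.02 -0.41] gap 0.0176 t 16.55
0.06 0.38 -0.03 0.00 0.00 -0.03; 0.06 0.38 -0.03 0.00 0.00 -0.03
```

Call:
apply_moves(targets="0.06 0.35 -0.03 0 0 -0.05; 0.06 0.35 -0.03 0 0 0; 0 0 0 0 0 0; 0 0 0 0 0 0")

```text
time_s: 16.95
eef_pos: [0.5472, 0.1378, 0.146]
ee_rot: [0.51, 0.493, 0.507, -0.49]
ft_force: [-0.2, 0.8, -1.3]
finger_gap: 0.0176
```

```bash
cat > look.py <<'E'
from h import *
import pickle,sys
tag=sys.argv[1]
C=cal("wrist");p,R,s=pose();im,d=arm.read_camera("wrist");w=im[:,:,::-1].copy();cv2.imwrite(f"pics/{tag}.png",w);np.save(f"pics/{tag}d.npy",d);pickle.dump((C,p,R),open(f"pics/{tag}.pkl","wb"))
print("pos",p.round(4),"yaw",yaw(R).round(2),"tilt",R[:,0].round(4),"F",s["ft_force"].round(2),"t",s["time_s"])
x0,y0,k=[int(v) for v in sys.argv[2:5]]
c=cv2.resize(w[y0:y0+600//k,x0:x0+800//k],(800,600),interpolation=2);c=cv2.convertScaleAbs(c,alpha=1.3)
O=p+R@np.array([.003,0,0]);f=lambda P:tuple(int(v) for v in (np.array(proj("wrist",P,C))+.5-[x0,y0])*k)
for t in np.linspace(0,2*np.pi,60):cv2.circle(c,f(O+[.012*np.cos(t),.012*np.sin(t),0]),1,(0,0,255),-1)
cv2.imwrite(f"pics/{tag}c.png",c)
E
python3 look.py w7 300 190 5
```

```text
pos [0.5472 0.1378 0.146 ] yaw 2.02 tilt [ 6.1e-03 -1.0e-04 -1.0e+00] F [-0.16  0.78 -1.27] t 16.95
```

View pics/w7c.png

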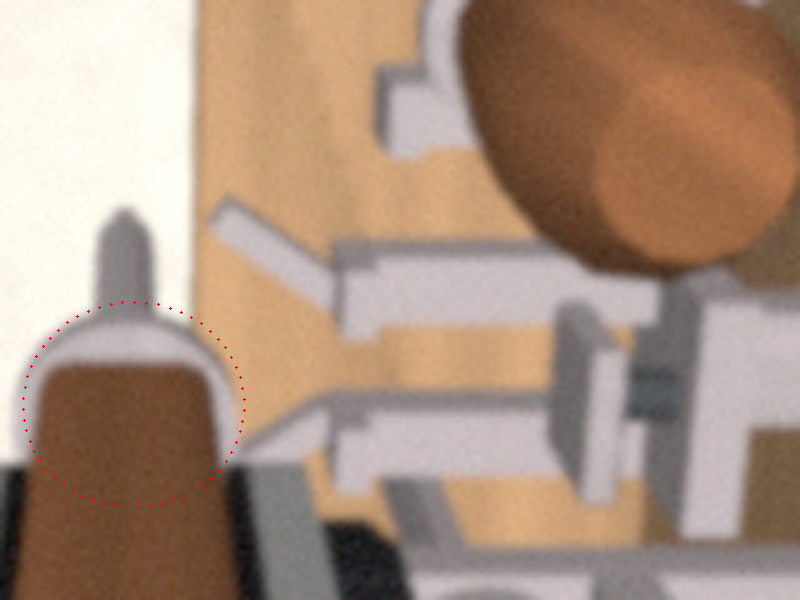

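```bash
python3 - <<'E'
from h import *
import pickle
C,p,R=pickle.load(open("pics/w7.pkl","rb"));O=p+R@np.array([.003,0,0])
f=lambda x,y,z:onz("wrist",300+x/5-.4,190+y/5-.4,z,C)
print("O",O.round(4))
for x in(400,450,520):print("slot",f(x,325,.13).round(4),f(x,405,.13).round(4),((f(x,325,.13)+f(x,405,.13))/2).round(4))
print("collar back edge",f(130,315,O[2]).round(4),"left/right",f(15,415,O[2]+.003).round(4),f(235,415,O[2]+.003).round(4))
print("lips near",f(345,300,.135).round(4),f(338,450,.135).round(4),"far",f(380,300,.135).round(4),f(368,450,.135).round(4))
print("plate top front",f(592,400,.1485).round(4),f(590,340,.1485).round(4))
d=np.load("pics/w7d.npy");P=pc("wrist",d,C)
for xy in[(450,290),(450,440),(360,310),(350,460),(605,420),(575,400),(290,255),(130,345)]:print(xy,P[int(round(190+xy[1]/5)),int(round(300+xy[0]/5))].round(4))
E
```

```text
O [0.5472 0.1378 0.143 ]
slot [0.5778 0.1435 0.13  ] [0.5786 0.1337 0.13  ] [0.5782 0.1386 0.13  ]
slot [0.5835 0.1437 0.13  ] [0.5844 0.1339 0.13  ] [0.5839 0.1388 0.13  ]
slot [0.5916 0.144  0.13  ] [0.5925 0.1341 0.13  ] [0.5921 0.1391 0.13  ]
collar back edge [0.5464 0.1483 0.143 ] left/right [0.5345 0.1376 0.146 ] [0.558  0.1384 0.146 ]
lips near [0.5705 0.148  0.135 ] [0.571  0.1299 0.135 ] far [0.5744 0.1482 0.135 ] [0.5744 0.1301 0.135 ]
plate top front [0.5953 0.1424 0.1485] [0.5943 0.1491 0.1485]
(450, 290) [0.5835 0.1475 0.1294]
(450, 440) [0.5852 0.1288 0.1291]
(360, 310) [0.5724 0.1469 0.1355]
(350, 460) [0.5729 0.128  0.1338]
(605, 420) [0.5972 0.1398 0.1482]
(575, 400) [0.595  0.1404 0.1442]
(290, 255) [0.5653 0.15   0.1259]
(130, 345) [0.5467 0.1465 0.1479]
```

```bash
python3 - <<'E'
from h import *
plan([.562,.1393,.1425],2,step=.02)
E
```

```text
pos [0.5472 0.1378 0.1459] yaw 2.02 tilt [ 6.3e-03 -1.0e-04 -1.0e+00] F [ 0.29 -0.92  0.07] gap 0.0171 t 17.0
0.12 0.50 -0.03 0.00 0.00 -0.07
```

Call:
apply_moves(targets="0.06 0.25 -0.02 0 0 -0.07; 0.05 0.2 -0.02 0 0 0; 0 0 0 0 0 0; 0 0 0 0 0 0")

```text
time_s: 17.4
eef_pos: [0.5615, 0.1397, 0.1426]
ee_rot: [0.509, 0.491, 0.509, -0.491]
ft_force: [-0.6, 0.1, -1.0]
finger_gap: 0.0172
```

```bash
python3 look.py w8 310 200 5; python3 - <<'E'
from h import *
s,_=arm.read_camera("scene");cv2.imwrite("pics/s8c.png",cv2.resize(s[110:230,330:490,::-1],(800,600),interpolation=2))
E
```

```text
pos [0.5615 0.1397 0.1426] yaw 2.03 tilt [-3.e-04 -3.e-04 -1.e+00] F [-0.6   0.11 -0.96] t 17.4
```

View pics/w8c.png

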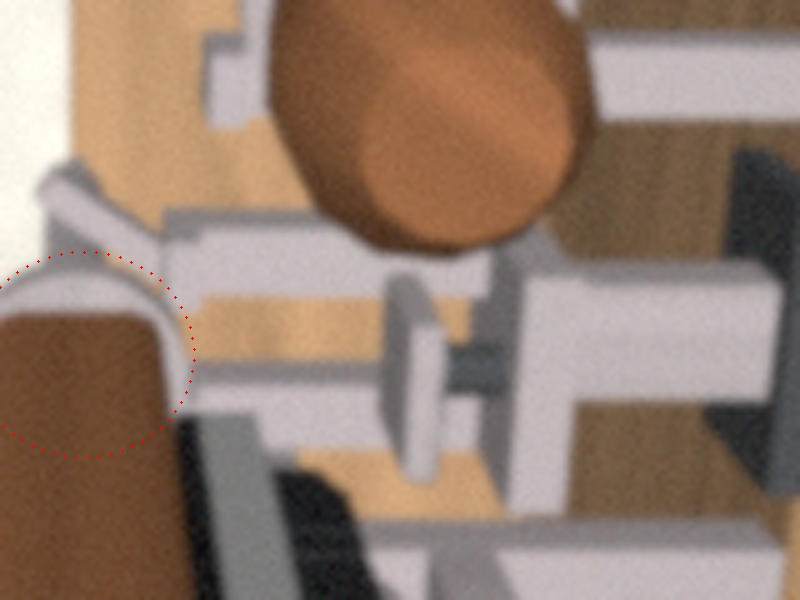

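View pics/s8c.png

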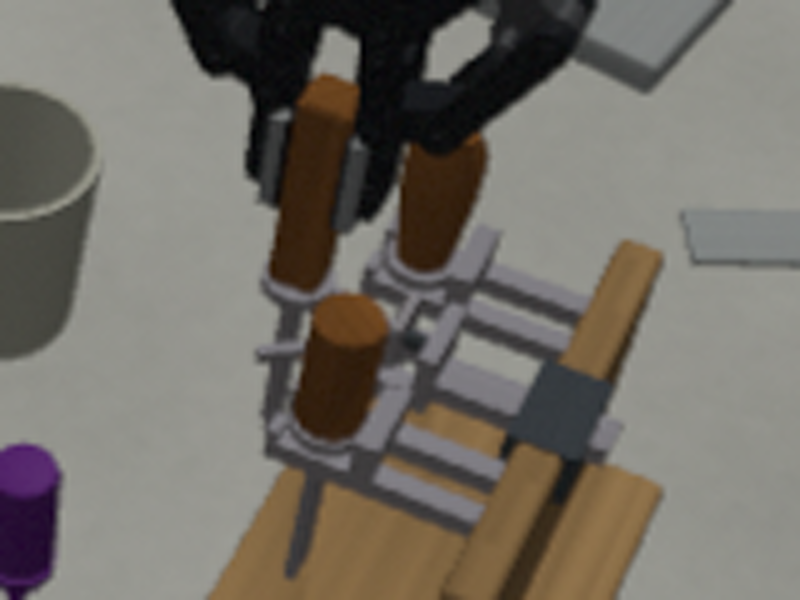

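```bash
python3 - <<'E'
from h import *
import pickle
C,p,R=pickle.load(open("pics/w6.pkl","rb"))
def tops(n,im,d,C,pe):
    P=pc(n,d,C);hsv=cv2.cvtColor(im,cv2.COLOR_BGR2HSV)
    br=cv2.inRange(hsv,(3,110,60),(20,255,255))>0
    for nm,(x,y),z in(("awl",(.588,.176),.190),("file",(.59,.096),.180),("drv",tuple(pe[:2]),pe[2]+.077)):
        k=br&(np.hypot(P[...,0]-x,P[...,1]-y)<.022)&(np.abs(P[...,2]-z)<.0035)
        v,u=np.where(k)
        if len(u)<5: print(n,nm,len(u));continue
        X=np.array([onz(n,a,b,z,C)[:2] for a,b in zip(u,v)]);(c,r)=cv2.minEnclosingCircle(X.astype(np.float32));print(n,nm,len(u),"mean",X.mean(0).round(4),"circ",np.round(c,4),round(r,4),"z",np.median(P[k][:,2]).round(4),"span",(X.max(0)-X.min(0)).round(4))
tops("wrist",cv2.imread("pics/w6.png"),np.load("pics/w6d.npy"),C,p)
tops("scene",cv2.imread("pics/s6.png"),np.load("pics/s6d.npy"),cal("scene"),np.array([.5231,.1347,.1457]))
tops("top",cv2.imread("pics/top0.png"),np.load("pics/top0d.npy"),cal("top"),np.array([.4985,-.2475,.101]))
print("p",p)
E
```

```text
wrist awl 1795 mean [0.5869 0.1794] circ [0.5867 0.1797] 0.0099 z 0.1894 span [0.019  0.0185]
wrist file 37 mean [0.5877 0.0914] circ [0.591  0.1008] 0.0117 z 0.1794 span [0.0083 0.0229]
wrist drv 2592 mean [0.5213 0.1365] circ [0.5213 0.1366] 0.0116 z 0.2221 span [0.0177 0.02  ]
scene awl 71 mean [0.5882 0.1738] circ [0.5887 0.1731] 0.0103 z 0.1892 span [0.0181 0.0201]
scene file 127 mean [0.5912 0.0953] circ [0.5909 0.0953] 0.0116 z 0.1795 span [0.022  0.0217]
scene drv 77 mean [0.5208 0.1306] circ [0.5213 0.1305] 0.0098 z 0.2233 span [0.0163 0.0175]
top awl 85 mean [0.5893 0.1784] circ [0.5888 0.1784] 0.0095 z 0.1897 span [0.0181 0.0179]
top file 129 mean [0.5915 0.0981] circ [0.5911 0.0983] 0.0111 z 0.1798 span [0.0201 0.0198]
top drv 112 mean [ 0.4975 -0.2461] circ [ 0.4977 -0.2455] 0.0112 z 0.1778 span [0.0197 0.0195]
p [0.52242732 0.13450012 0.144533  ]
```

Comparing the tool tops across three cameras puts the slot centre at y ≈ 0.1375 in arm terms, so I'm about 2.5 mm too far in +y. Shifting, then going in with small steps while watching the force.

Call:
apply_moves(targets="0 0.03 0.09 0 0 0; 0 0 0 0 0 0; 0 0 0 0 0 0")

```text
time_s: 17.8
eef_pos: [0.562, 0.1366, 0.1428]
ee_rot: [0.509, 0.491, 0.509, -0.491]
ft_force: [0.4, -1.1, -1.2]
finger_gap: 0.0176
```

```bash
python3 - <<'E'
from h import *
plan([.572,.1372,.1425],2,step=.02)
s,_=arm.read_camera("scene");cv2.imwrite("pics/s9c.png",cv2.resize(s[140:220,360:440,::-1],(600,600),interpolation=2))
E
```

```text
pos [0.562  0.1366 0.1428] yaw 2.03 tilt [-4.e-04 -4.e-04 -1.e+00] F [ 0.38 -1.07 -1.15] gap 0.0176 t 17.8
0.01 0.33 -0.01 0.01 0.00 0.01
```

View pics/s9c.png

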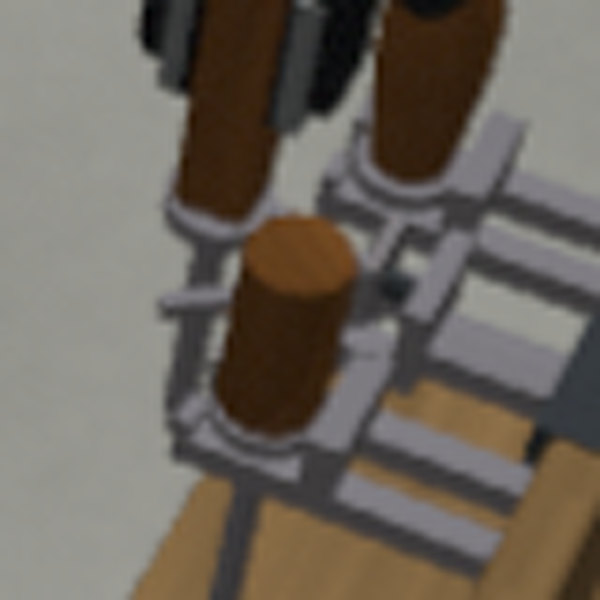

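Call:
apply_moves(targets="0 0.15 0 0 0 0; 0 0.15 0 0 0 0; 0 0 0 0 0 0")

```text
time_s: 18.15
eef_pos: [0.5719, 0.137, 0.143]
ee_rot: [0.509, 0.491, 0.509, -0.491]
ft_force: [-0.4, -0.1, -0.0]
finger_gap: 0.0172
```

```bash
python3 - <<'E'
from h import *
plan([.58,.1375,.1425],2,step=.02)
E
python3 look.py w10 300 200 5
```

```text
pos [0.5719 0.137  0.143 ] yaw 2.03 tilt [ 4.e-04 -3.e-04 -1.e+00] F [-0.44 -0.13 -0.01] gap 0.0172 t 18.15
0.02 0.27 -0.01 0.01 0.00 -0.00
pos [0.5719 0.137  0.143 ] yaw 2.03 tilt [ 4.e-04 -3.e-04 -1.e+00] F [-0.44 -0.13 -0.01] t 18.15
```

View pics/w10c.png

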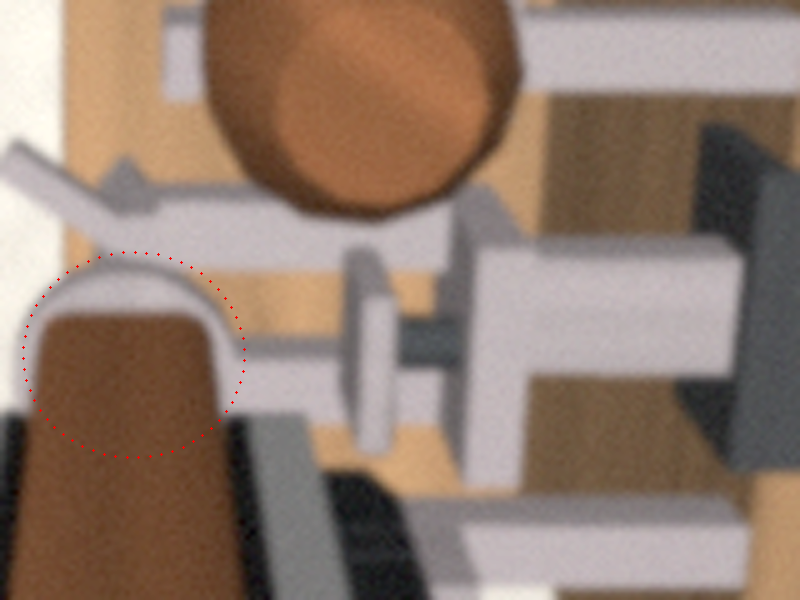

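The shank is in the slot mouth with no contact force. Continuing.

Call:
apply_moves(targets="0 0.12 0 0 0 0; 0 0.1 0 0 0 0; 0 0 0 0 0 0")

```text
time_s: 18.5
eef_pos: [0.5788, 0.1373, 0.143]
ee_rot: [0.509, 0.491, 0.509, -0.491]
ft_force: [0.5, 0.9, -0.9]
finger_gap: 0.0171
```

```bash
python3 - <<'E'
from h import *
plan([.586,.1375,.1425],2,step=.02)
print(pose()[2]["torque"])
E
```

```text
pos [0.5788 0.1373 0.143 ] yaw 2.04 tilt [-1.e-04 -3.e-04 -1.e+00] F [ 0.51  0.89 -0.9 ] gap 0.0171 t 18.5
0.02 0.24 0.00 0.01 0.00 0.00
[0.04110971 0.04217851 0.0521699 ]
```

Call:
apply_moves(targets="0 0.1 0 0 0 0; 0 0.08 0 0 0 0; 0 0 0 0 0 0")

```text
time_s: 18.8
eef_pos: [0.5843, 0.1376, 0.1428]
ee_rot: [0.509, 0.491, 0.509, -0.491]
ft_force: [-0.1, -0.0, -0.6]
finger_gap: 0.0174
```

Call:
apply_moves(targets="0 0.06 0 0 0 0; 0 0 0 0 0 0")

```text
time_s: 19.0
eef_pos: [0.5845, 0.1375, 0.1427]
ee_rot: [0.508, 0.49, 0.51, -0.492]
ft_force: [-2.3, -0.0, 0.1]
finger_gap: 0.017
```

Call:
apply_moves(targets="0 0.06 0 0 0 0; 0 0 0 0 0 0")

```text
time_s: 19.2
eef_pos: [0.5851, 0.1376, 0.1427]
ee_rot: [0.507, 0.489, 0.511, -0.493]
ft_force: [-3.0, 0.2, -0.3]
finger_gap: 0.0174
```

Contact with the plate at x ≈ 0.5843, at 2.3 N as specified. So the seat is near 0.586. Checking tilt.

```bash
python3 - <<'E'
from h import *
plan([.5885,.1376,.1425],2,step=.02)
E
```

```text
pos [0.5851 0.1376 0.1427] yaw 2.06 tilt [-7.1e-03 -9.0e-04 -1.0e+00] F [-2.99  0.18 -0.33] gap 0.0174 t 19.2
0.00 0.11 0.00 0.01 0.01 0.08
```

Call:
apply_moves(targets="0 0.08 0 0 0.01 0.08; 0 0.06 0 0 0 0.05; 0 0 0 0 0 0")

```text
time_s: 19.5
eef_pos: [0.5867, 0.1376, 0.1426]
ee_rot: [0.509, 0.491, 0.509, -0.491]
ft_force: [-4.2, 0.3, 1.8]
finger_gap: 0.0175
```

```bash
python3 - <<'E'
from h import *
plan([.5888,.1376,.1425],2,step=.02)
E
```

```text
pos [0.5867 0.1376 0.1426] yaw 2.07 tilt [-4.e-04  1.e-04 -1.e+00] F [-4.23  0.31  1.8 ] gap 0.0175 t 19.5
0.00 0.07 0.00 0.01 -0.00 0.00
```

Call:
apply_moves(targets="0 0.07 0 0 0 0.05; 0 0.05 0 0 0 0.05; 0 0 0 0 0 0")

```text
time_s: 19.8
eef_pos: [0.587, 0.1376, 0.1425]
ee_rot: [0.51, 0.491, 0.508, -0.49]
ft_force: [-4.7, -0.0, 1.1]
finger_gap: 0.0172
```

```bash
python3 - <<'E'
from h import *
plan([.5888,.1376,.1425],2,step=.02)
E
```

```text
pos [0.587  0.1376 0.1425] yaw 2.09 tilt [ 0.0024 -0.     -1.    ] F [-4.68 -0.03  1.05] gap 0.0172 t 19.8
0.00 0.06 0.00 0.02 0.00 -0.03
```

Call:
apply_moves(targets="0 0.12 0 0 0 0; 0 0.1 0 0 0 0")

```text
time_s: 20.0
eef_pos: [0.5898, 0.1377, 0.1426]
ee_rot: [0.508, 0.489, 0.51, -0.492]
ft_force: [-8.3, -0.9, 3.8]
finger_gap: 0.0174
```

```bash
python3 - <<'E'
from h import *
plan([.5888,.1376,.1425],2,step=.02)
E
```

```text
pos [0.5898 0.1377 0.1426] yaw 2.11 tilt [-4.4e-03 -6.0e-04 -1.0e+00] F [-8.31 -0.87  3.83] gap 0.0174 t 20.0
0.00 -0.03 0.00 0.02 0.01 0.05
```

Call:
apply_moves(targets="0.08 0 0 0 0 0; 0.08 0.02 0 0 0 0")

```text
time_s: 20.2
eef_pos: [0.5875, 0.1378, 0.1384]
ee_rot: [0.507, 0.488, 0.511, -0.493]
ft_force: [-6.0, -0.4, 2.8]
finger_gap: 0.0171
```

```bash
python3 - <<'E'
from h import *
plan([.5888,.1376,.133],2,step=.02)
E
```

```text
pos [0.5875 0.1378 0.1384] yaw 2.13 tilt [-9.4e-03 -6.0e-04 -1.0e+00] F [-6.03 -0.36  2.76] gap 0.0171 t 20.2
0.18 0.04 0.01 0.03 0.00 0.11
```

Only 6 N and just above lip height. I'll push back a little more before going lower.

Call:
apply_moves(targets="-0.02 0.1 0 0 0 0.1; 0 0.07 0 0 0 0")

```text
time_s: 20.4
eef_pos: [0.5886, 0.1379, 0.1376]
ee_rot: [0.507, 0.488, 0.511, -0.493]
ft_force: [-6.5, -1.0, 3.8]
finger_gap: 0.0172
```

```bash
python3 - <<'E'
from h import *
plan([.5892,.1376,.133],2,step=.02)
E
```

```text
pos [0.5886 0.1379 0.1376] yaw 2.15 tilt [-9.e-03 -8.e-04 -1.e+00] F [-6.49 -1.02  3.79] gap 0.0172 t 20.4
0.15 0.02 0.01 0.03 0.01 0.10
```

Call:
apply_moves(targets="0.08 0.07 0 0 0 0.08; 0.08 0.05 0 0 0 0.03")

```text
time_s: 20.6
eef_pos: [0.5887, 0.1382, 0.1329]
ee_rot: [0.508, 0.489, 0.511, -0.492]
ft_force: [-6.4, -0.4, 3.8]
finger_gap: 0.0172
```

```bash
python3 - <<'E'
from h import *
plan([.589,.1378,.133],2.1,step=.02)
E
```

```text
pos [0.5887 0.1382 0.1329] yaw 2.17 tilt [-5.6e-03 -4.0e-04 -1.0e+00] F [-6.43 -0.37  3.78] gap 0.0172 t 20.6
-0.00 0.01 0.01 0.01 0.00 0.06
```

Call:
apply_moves(targets="0.05 0.03 0 0 0 0; 0.03 0 0 0 0 0")

```text
time_s: 20.8
eef_pos: [0.5881, 0.1382, 0.1317]
ee_rot: [0.508, 0.488, 0.511, -0.492]
ft_force: [-3.5, -0.7, 4.9]
finger_gap: 0.0172
```

```bash
python3 - <<'E'
from h import *
plan([.589,.1378,.133],2.1,step=.02)
E
python3 look.py w11 300 200 5
```

```text
pos [0.5881 0.1382 0.1317] yaw 2.19 tilt [-7.3e-03 -5.0e-04 -1.0e+00] F [-3.46 -0.65  4.86] gap 0.0172 t 20.8
-0.05 0.03 0.01 0.02 0.00 0.08
pos [0.5881 0.1382 0.1317] yaw 2.19 tilt [-7.3e-03 -5.0e-04 -1.0e+00] F [-3.46 -0.65  4.86] t 20.8
```

View pics/w11c.png

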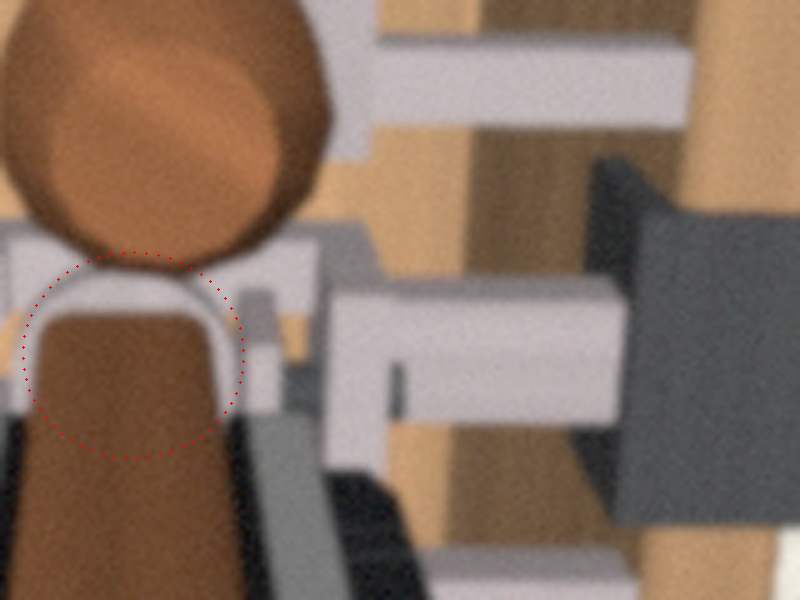

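Call:
apply_moves(targets="0.06 0 0 0 0 0; 0.03 0 0 0 0 0")

```text
time_s: 21.05
eef_pos: [0.5881, 0.1382, 0.1317]
ee_rot: [0.508, 0.489, 0.511, -0.492]
ft_force: [-3.8, -0.5, 2.1]
finger_gap: 0.0171
```

```bash
python3 - <<'E'
from h import *
plan([.586,.1378,.133],2.1,step=.02)
s,d=arm.read_camera("scene");np.save("pics/s12d.npy",d);cv2.imwrite("pics/s12.png",s[:,:,::-1]);cv2.imwrite("pics/s12c.png",cv2.resize(s[120:220,360:460,::-1],(600,600),interpolation=2))
E
```

```text
pos [0.5881 0.1382 0.1317] yaw 2.19 tilt [-5.e-03 -3.e-04 -1.e+00] F [-3.78 -0.49  2.14] gap 0.0171 t 21.05
-0.04 -0.07 0.01 0.02 0.00 0.06
```

View pics/s12c.png

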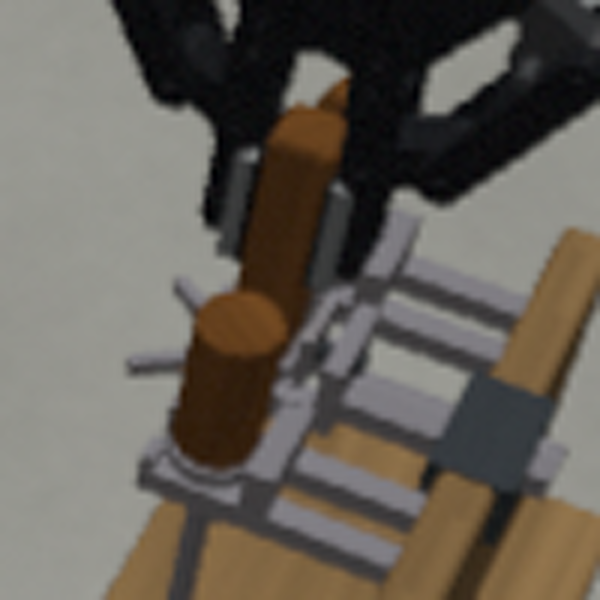

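It is down at z ≈ 0.129 and goes no lower. To check the collar is behind the lips, I'll ease it back towards -x and watch the force before letting go.

Call:
apply_moves(targets="0.02 -0.07 0 0 0 0.05; 0.02 -0.06 0 0 0 0; 0 0 0 0 0 0")

```text
time_s: 21.4
eef_pos: [0.5865, 0.1382, 0.1317]
ee_rot: [0.511, 0.492, 0.508, -0.489]
ft_force: [-4.0, -0.3, 2.5]
finger_gap: 0.0177
```

Call:
apply_moves(targets="0.02 -0.06 0 0 0 0; 0 -0.05 0 0 0 0")

```text
time_s: 21.6
eef_pos: [0.5859, 0.1381, 0.1317]
ee_rot: [0.512, 0.493, 0.507, -0.487]
ft_force: [1.3, -0.3, 0.2]
finger_gap: 0.0169
```

```bash
python3 - <<'E'
from h import *
plan([.586,.1378,.133],2.1,step=.02)
E
```

```text
pos [0.5859 0.1381 0.1317] yaw 2.17 tilt [ 1.140e-02  9.000e-04 -9.999e-01] F [ 1.26 -0.27  0.16] gap 0.0169 t 21.6
-0.04 0.00 0.01 0.01 -0.01 -0.13
```

With the plate still compressed, the force flips to +1.3 N and x stops at 0.5859. The lips hold the collar. Straightening and letting go.

Call:
apply_moves(targets="0 0.02 0 0 0 -0.12; 0 0 0 0 0 0")

```text
time_s: 21.8
eef_pos: [0.5859, 0.1382, 0.1317]
ee_rot: [0.509, 0.49, 0.51, -0.49]
ft_force: [-1.0, -0.9, 4.0]
finger_gap: 0.0175
```

Call:
apply_moves(targets="0 0 0 0 0 0; 0 0 0 0 0 0; 0 0 0 0 0 0; 0 0 0 0 0 0", gripper=0.4)

```text
time_s: 22.2
eef_pos: [0.5868, 0.1382, 0.1295]
ee_rot: [0.509, 0.49, 0.51, -0.491]
ft_force: [-0.4, 1.1, -0.1]
finger_gap: 0.0513
```

```bash
python3 - <<'E'
from h import *
plan([.586,.1378,.25],2.1,step=.02)
E
python3 look.py w13 220 180 2; python3 - <<'E'
from h import *
s,d=arm.read_camera("scene");cv2.imwrite("pics/s13c.png",cv2.resize(s[120:220,360:460,::-1],(600,600),interpolation=2))
E
```

```text
pos [0.5868 0.1382 0.1295] yaw 2.16 tilt [-1.2e-03  4.0e-04 -1.0e+00] F [-0.42  1.12 -0.1 ] gap 0.0513 t 22.2
-0.57 -0.00 0.00 0.00 -0.00 0.00; -0.57 -0.00 0.00 0.00 -0.00 0.00; -0.57 -0.00 0.00 0.00 -0.00 0.00; -0.57 -0.00 0.00 0.00 -0.00 0.00; -0.57 -0.00 0.00 0.00 -0.00 0.00; -0.57 -0.00 0.00 0.00 -0.00 0.00; -0.57 -0.00 0.00 0.00 -0.00 0.00
pos [0.5868 0.1382 0.1295] yaw 2.16 tilt [-1.2e-03  4.0e-04 -1.0e+00] F [-0.42  1.12 -0.1 ] t 22.2
```

View pics/w13c.png

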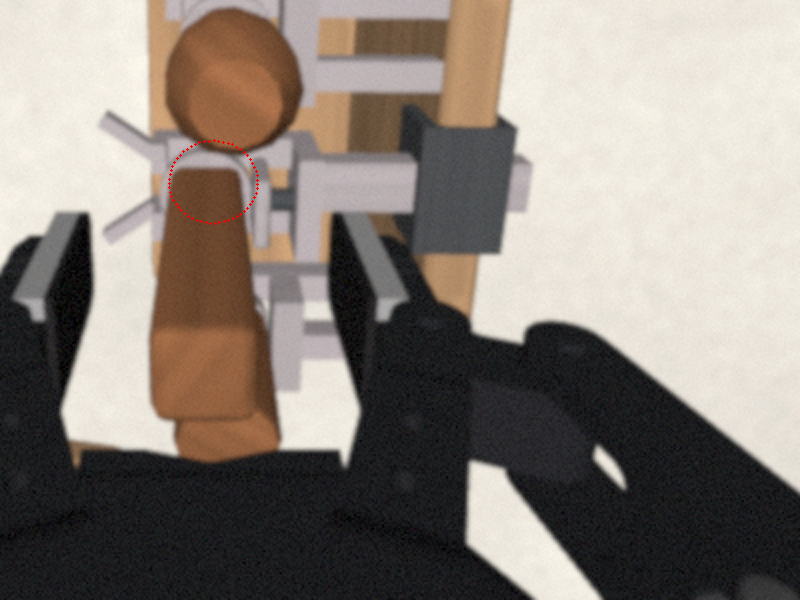

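View pics/s13c.png

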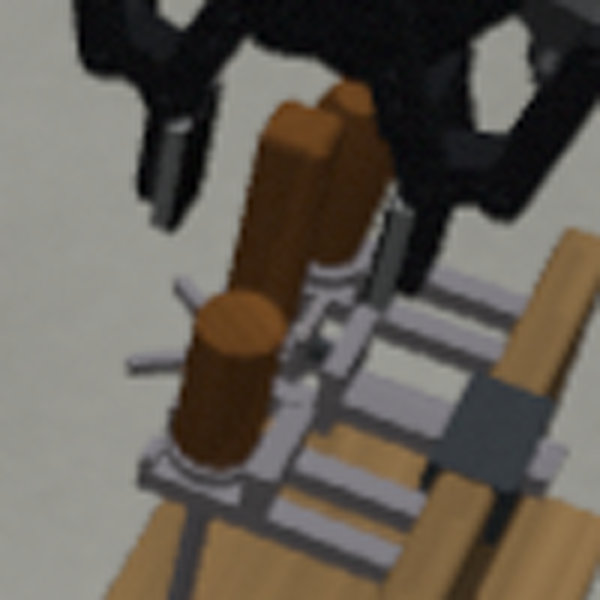

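It hangs by itself, with the fingers clear on both sides. Moving straight up and away.

Call:
apply_moves(targets="-0.3 0 0 0 0 0; -0.6 0 0 0 0 0; -0.7 0 0 0 0 0; -0.7 0 0 0 0 0; -0.8 0 0 0 0 0; -0.8 0 0 0 0 0; -0.8 0 0 0 0 0")

```text
time_s: 23.0
eef_pos: [0.5844, 0.1379, 0.2741]
ee_rot: [0.507, 0.488, 0.511, -0.493]
ft_force: [-0.1, 0.3, 0.1]
finger_gap: 0.0511
```

Call:
apply_moves(targets="-0.5 -0.6 0 0 0 0; -0.2 -0.8 0 0 0 0; 0 -0.9 0 0 0 0; 0 -0.9 0 0 0 0; 0 -0.9 0 0 0 0; 0 -0.8 0 0 0 0; 0 -0.5 0 0 0 0; 0 0 0 0 0 0")

```text
time_s: 23.8
eef_pos: [0.4205, 0.1317, 0.3086]
ee_rot: [0.512, 0.495, 0.506, -0.487]
ft_force: [-0.6, -0.7, -0.6]
finger_gap: 0.0512
```

```bash
python3 - <<'E'
from h import *
print(pose()[0],pose()[2]["time_s"])
for n in("scene","top"):
    p,d=arm.read_camera(n);np.save(f"pics/{n}9d.npy",d);cv2.imwrite(f"pics/{n}9.png",p[:,:,::-1])
s=cv2.imread("pics/scene9.png");t=cv2.imread("pics/top9.png")
cv2.imwrite("pics/c20.png",np.hstack([cv2.resize(s[120:220,360:460],(400,400),interpolation=2),cv2.resize(t[155:255,180:280],(400,400),interpolation=2)]))
for n,(x,y) in (("scene",(.583,.136)),("top",(.583,.138))):
    d=np.load(f"pics/{n}9d.npy");im=cv2.imread(f"pics/{n}9.png");P=pc(n,d);br=cv2.inRange(cv2.cvtColor(im,cv2.COLOR_BGR2HSV),(3,110,60),(20,255,255))>0
    for nm,yy,zz in(("drv",y,.21),("awl",.176,.19),("file",.096,.18)):
        k=br&(np.abs(P[...,2]-zz)<.006)&(np.hypot(P[...,0]-.588,P[...,1]-yy)<.02);print(n,nm,k.sum(),P[k].mean(0).round(4),np.median(P[k][:,2]).round(4))
E
```

```text
[0.42051727 0.13169447 0.30859859] 23.8
scene drv 93 [0.5852 0.1353 0.2091] 0.209
scene awl 72 [0.5879 0.1751 0.189 ] 0.1893
scene file 134 [0.5911 0.0959 0.1795] 0.1794
top drv 110 [0.5853 0.1373 0.209 ] 0.2089
top awl 112 [0.5891 0.1783 0.1887] 0.1888
top file 141 [0.5913 0.0979 0.1796] 0.1798
```

View pics/c20.png

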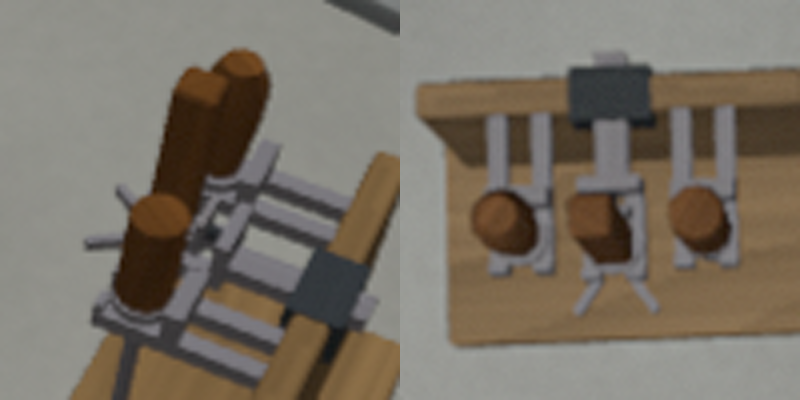

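View pics/scene9.png

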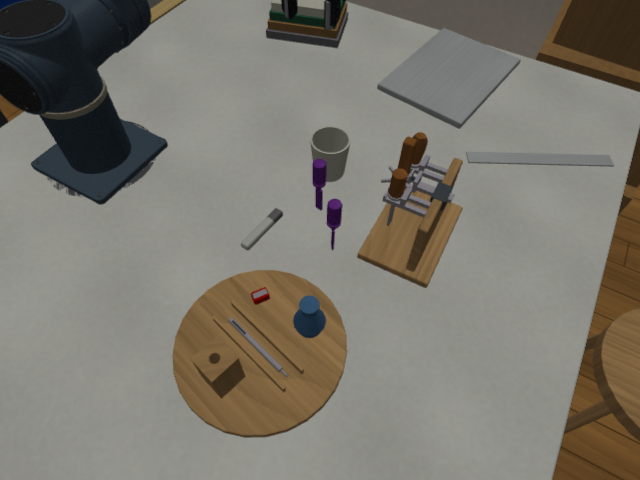

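Handle top is at z = 0.209 m in both views (seated would be 0.210, lying on the lips 0.215). The neighbours and everything else are where they were.

```bash
python3 -c "
from rig import arm
print(arm.finish_job())"
```

```text
the job is handed in; nothing more can be done
None
```

The screwdriver hangs upright on the empty middle hook, collar behind the lips. I handed the job in at about 24 s of the 48 s allowed.

- **First grip failed my check:** I took the screwdriver out of the block, but depth from two cameras showed the fingers end about 37 mm short of the reported TCP. They held only the top few millimetres of the handle, so I put it back in its bore and gripped it about 37 mm lower.
- **Hanging:** the collar met the sprung plate at x ≈ 0.584. I pressed it back with up to about 8.3 N, under the plate's 8.6 N hard-stop load, and let it down until it stopped. Easing it back towards the robot, I felt the lips catch the collar (+1.3 N), then let go and moved clear.
- **Last checks:** the handle top is at z = 0.209 m in both the scene and top views; 0.210 would be seated and 0.215 would be lying on the lips. In the same two views the awl and file tops are within about 2 mm of their earlier positions. In the final scene picture the turntable items, cup, highlighter and purple look-alikes look unmoved.
- **Disagreement:** the cameras differed by up to about 5 mm sideways on where the slot is. I settled it by comparing the tool tops in all three views and by feeling no side force on the way in.

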